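# Unclamp the glued stamps with an adjustable wrench

### The job

The glue on the wooden stamps has set: take the adjustable wrench from the wooden caddy, fit it flat over the hex nut of the gluing clamp, roll its worm until the jaw is snug on the nut, and with the wrench turn the nut anticlockwise (seen from above) to its open stop so that the clamp lets go. Then put every stamp from the clamp into the black mesh basket and lay the wrench back in the caddy compartment it came from; pull no stamp before the clamp is open, close the jaw only by its worm, turn the nut only with the wrench and leave everything else where it is.

Things in the scene. Friction and masses are not known exactly. Their poses are not given: they have to be found in the camera images.
- clamp: green iron gluing clamp, fixed. Origin: underside centre. Base 300 (x) x 280 x 10 mm, y -162 to +118; cam housing x +-120, y -160 to +12, flat top at 30 mm, carries the hex nut at x 0, y -30. Fence y +86 to +106, jaw bar y +27 to +45 (it moves 12 mm to -y as the nut opens), both along x, tops at 28 mm. Stamps stand on the base in a row along x at y +65, 50 mm apart.
- nut_c (a point): centre of the brass hex nut on the clamp, 36 mm across flats, 15 mm high; its underside is on the housing's top, 30 mm above the table, this point 7.5 mm higher. z up; the axes turn with the nut (at angle 0 they are the clamp's). Its flats face 15, 75, 135, 195, 255 and 315 degrees from the x axis.
- cam_nut (a joint): angle of the nut in rad: 0 clamped (start), grows anticlockwise seen from above, open stop at 1.10. Turns with a light drag of about 0.15 Nm and stays where it is left.
- wrench_mouth (a point): loose chromed adjustable wrench, 235 mm long, 0.45 kg, head 17 mm thick, lying flat. Point: mid-thickness (8.5 mm above its underside), where the centre of a gripped 36 mm nut sits. x points out of the mouth, y to the movable jaw, z up. Fixed jaw face at y -18 mm, movable face at y +34 mm less the jaw's travel, mouth floor at x -23.5 mm.
- wrench_grip (a point): on the wrench's handle near its centre of mass, at x -106, y -19 mm of the mouth point, same height and axes. The handle is 24 mm wide, 13 mm thick (2 to 15 mm above the underside), straight; it points away from the head at 195 degrees from the wrench's x, ending at x -203, y -45 mm of the mouth point. Starts in the caddy's large compartment.
- worm_top (a point): top of the wrench's worm: dark knurled roller, 20 mm diameter, 22 mm long, axis along the wrench's y, at x -42, y +8 mm of the mouth point, 3.5 mm proud of the head. A fingertip pressed on its top with about 4 N and drawn to the mouth (+x) rolls it and closes the jaw (to -x opens): 10 mm of jaw per turn (63 mm of stroke). Drag about 2.2 N at the rim; stalls when tight.
- wrench_jaw (a joint): travel of the movable jaw in m, closing: the opening is 52 mm less this. Starts at about 0.002 to 0.008; reads 0.016 when tight on the 36 mm nut.
- caddy: wooden tool caddy, fixed. Origin: underside centre. 320 (x) x 250 mm (y), floor 8 mm thick, walls 8 mm thick, 45 mm high. Large compartment, for the wrench: inside x +-152, y -31 to +117 mm. Partition at y -41 to -31 mm, with a carrying grip up to 65 mm high; beyond it a small compartment with two paint tubes.
- basket: black mesh basket, loose, 0.4 kg. Origin: underside, centre. 260 (x) x 200 (y) x 75 mm high, walls and floor 4 mm.
- stamp1_c (a point): wooden hand stamp 1 (may be absent): block 46 (x) x 40 (y) x 44 mm high, on it an upright dark round handle, 26 mm diameter, 40 mm tall; 84 mm tall in all, 90 g. Point: its centre, 42 mm above its underside, z up along the handle. Starts in the clamp, standing on the base (10 mm above the table) between jaw bar and fence.
- stamp2_c (a point): wooden hand stamp 2 (may be absent): block 46 (x) x 40 (y) x 44 mm high, on it an upright dark round handle, 26 mm diameter, 40 mm tall; 84 mm tall in all, 90 g. Point: its centre, 42 mm above its underside, z up along the handle. Starts in the clamp, standing on the base (10 mm above the table) between jaw bar and fence.
- stamp3_c (a point): wooden hand stamp 3 (may be absent): block 46 (x) x 40 (y) x 44 mm high, on it an upright dark round handle, 26 mm diameter, 40 mm tall; 84 mm tall in all, 90 g. Point: its centre, 42 mm above its underside, z up along the handle. Starts in the clamp, standing on the base (10 mm above the table) between jaw bar and fence.
- stamp4_c (a point): wooden hand stamp 4 (may be absent): block 46 (x) x 40 (y) x 44 mm high, on it an upright dark round handle, 26 mm diameter, 40 mm tall; 84 mm tall in all, 90 g. Point: its centre, 42 mm above its underside, z up along the handle. Starts in the clamp, standing on the base (10 mm above the table) between jaw bar and fence.
- stamp5_c (a point): wooden hand stamp 5 (may be absent): block 46 (x) x 40 (y) x 44 mm high, on it an upright dark round handle, 26 mm diameter, 40 mm tall; 84 mm tall in all, 90 g. Point: its centre, 42 mm above its underside, z up along the handle. Starts in the clamp, standing on the base (10 mm above the table) between jaw bar and fence.
- tube_red: red paint tube, 120 mm long, in the caddy's small compartment; to be left alone. Origin at its underside.
- tube_green: green paint tube, 120 mm long, in the caddy's small compartment; to be left alone. Origin at its underside.
- weight1: bright metal paperweight bar, 200 x 20 x 14 mm, beyond the clamp; to be left alone. Origin at its underside.
- glue: white glue bottle with orange cap, 52 mm wide, 130 mm high; to be left alone. Origin at its underside.
Things that resemble listed ones, but are neither listed nor needed, are in the scene too. What is meant by the part that bears wrench_mouth is not green, and is the larger of those in its own colour. Leave any purple or yellow look-alike of the part that bears stamp4_c alone.

How it is judged:
By the outcome, as a careful person would: the job done as asked, in the order asked, and still so for the second after the job is handed in, with the robot touching nothing.
Of stamp1, stamp2, stamp3, stamp4, stamp5 only 3 to 5 are there at a start; the rules pass over those that are not, and their reading is None.
At some moment in a run one of basket may be knocked a few centimetres aside while the robot is not near it.
Once in a run the grip may slacken for a moment while it holds something.
It also fails if it takes over 210 s, if anything falls off the work surface, if the arm or the gripper's body presses on something with over 40 N, if the wrist force passes 120 N, or if a joint passes its speed limit or range.

### The arm

A 6-joint arm with a two-finger parallel gripper is mounted at the origin on the work surface. World frame = base frame: x ahead of the robot, y to its left, z up, the work surface at z = 0. Lengths are in mm, angles in rad, forces in N, time in s.
With the tool pointing down it reaches from about 350 to 775 mm from the base axis. Payload 7.3 kg.
Tool frame: the origin (TCP) lies at the very end of the fingers, on their centre line; the grasp point (between the pads) lies 19 mm behind it (pinch_z is the distance from the TCP to the grasp point, in mm); z points along the fingers, y is the direction in which the jaws open and shut (so a half turn about z gives the same grasp; the last joint's range is limited). The gripper opens to 92 mm and grips with 3 to 60 N. Pads are 19 mm wide; open, the fingers measure 130 mm over their backs; the gripper's body (75 mm by 190 mm) begins 47 mm behind the grasp point.
Start: joints at [1.175, 0.342, 1.524, -0, 1.275, -0.146], TCP at [129.769, 508.729, 226.741] pointing down, gripper open.
Joint ranges: [-2.53, 2.53], [-0.77, 2.02], [0.04, 2.7], [-1, 4.14], [0.28, 2.66], [-3.11, 3.11]. Speed limits (rad/s): [2.57, 2.57, 3.14, 3.14, 3.14, 3.14].

### API

Orientations are given as [roll, pitch, yaw] about the fixed x, y, z axes, in that order (R = Rz(yaw) Ry(pitch) Rx(roll)).
In Python, from plant import * gives the robot as it stands.
- The arm moves only by the tool step_arm, never from a script. Its argument "moves" is one flat list of numbers, 7 for each row, row after row: the shift along the tool's x, y, z scaled (see below), then the turn, a rotation vector about the tool's x, y, z scaled (see below), then the closure, from -1 (fully open) to 1 (shut). A call has 1 to 8 rows; each row shifts and turns the pose as measured when the row begins, along the tool's axes as they then stand; what a row does not reach is not made up. The controller multiplies each number of a shift by 2 cm and each number of a turn by 4 degrees. A row lasts 1/12 s, in which the tool goes at most 41.7 mm and 7.16 degrees, less where a joint would pass 70% of its speed; a pose out of reach is approached as far as the arm can. A call with a number of a shift or a turn outside -1 to 1 is refused whole. A call with a gripper value outside its range is refused whole. The fingers move at their own pace and stop on an object; the grip force is fixed at half the most. Time passes only in rows, so rows that do not move let the fingers close. It gives the time, the measured TCP pose, the force and the opening at its end, in the units of the state.
- get_obs(): the state, without advancing time (a new reading comes with each control period).
- capture(name): name is "scene" or "top" or "wrist"; returns the picture (400x640x3 uint8, red, green, blue); there is no depth.
- get_calibration(name): a dict with "mtx" (3x3 intrinsics, pixels), "k1" (the pictures are not rectified: a ray, as slopes to the right and down, at radius r is drawn at 1 + k1 r^2 times it, then the intrinsics apply), "eye" and "orientation" of the camera in the world; the wrist camera has in their place "mount" (4x4, takes a point from camera to tool coordinates, whose origin is the TCP and whose axes are the flange's). Camera axes: x right, y down, z forward; pixel columns grow to the right and rows downward; lengths in mm; the calibration is good to about 2 mm. A picture is of the moment at which its call begins: read the wrist's pose just before it. get_calibration takes no time and is no camera call.
- close_job(): hands the job in, once; it reports no verdict.
The state is a dict: "time": time; "joint_positions": joint angles; "dq": joint speeds; "tau": joint torques, N m; "tool_pos": TCP position; "tcp_rot": TCP orientation; "contact_force": force on the tool from outside, world axes, zero at the start; "moment": the same for the moment, N m; "grip_width": finger opening in mm.
Only numpy, scipy, OpenCV 4.12 (cv2) and the standard library are available. Lean on these libraries where they do the work, as an engineer would, in place of code of your own. Each camera call takes 0.05 s, during which the arm holds its last target.

## Working session

There is one attempt and no reset: what is moved stays moved. The work goes in short steps, Python scripts to look and compute and a tool call to move; the robot and the scene stay as the last step left them, time stands still between calls to the robot, and variables do not carry over. Pictures are saved under pics/ and viewed, and the job is handed in when it is done.

Besides the shell and the picture viewer there is one more tool, called after ">>>" as name(argument=value, ...) on one line, values as JSON. step_arm: Moves the arm, as the interface text tells. Shifts and turns lie within -1 to 1; 1 stands for 2 cm of shift or 4 degrees of turn. Its arguments: {"type":"object","properties":{"moves":{"type":"array"}},"required":["moves"]}

```bash
ls; mkdir -p pics
python3 - <<'E'
from plant import *
import cv2
print(get_obs())
for n in ["scene","top","wrist"]:
    im=capture(n); cv2.imwrite(f"pics/{n}0.png",im[:,:,::-1]); print(n,get_calibration(n))
E
```

```text
pics
{'time': 0.0, 'joint_positions': array([ 1.17499103e+00,  3.42743995e-01,  1.52503690e+00, -5.47117645e-06,
        1.27539184e+00, -1.45983635e-01]), 'dq': array([-7.66589884e-04,  8.52987865e-04,  3.04673469e-04,  4.55648727e-05,
        2.58271028e-04, -1.36772357e-03]), 'tau': array([ 2.13301231e-03, -4.31249821e+01, -2.44223750e+01,  7.18952995e-02,
        5.58874710e-02, -1.19446186e-04]), 'tool_pos': array([129.60640839, 508.32243356, 226.02698664]), 'tcp_rot': array([-3.14002862e+00, -2.24671192e-04,  2.89177241e+00]), 'contact_force': array([-0.35731091,  0.32084034,  0.69263448]), 'moment': array([-0.05398669,  0.00016893, -0.01286451]), 'grip_width': 91.68570598170304}
scene {'mtx': array([[408.406683  ,   0.        , 321.12794526],
       [  0.        , 408.406683  , 191.26290036],
       [  0.        ,   0.        ,   1.        ]]), 'k1': -0.04341222778992771, 'eye': array([1335.98381303, -112.76927596,  971.96067125]), 'orientation': array([-2.39553273, -0.00848768,  1.62680887])}
top {'mtx': array([[418.8515423 ,   0.        , 326.69527866],
       [  0.        , 418.8515423 , 206.87471272],
       [  0.        ,   0.        ,   1.        ]]), 'k1': 0.02754494859816929, 'eye': array([ 277.92231079, -149.84350226, 1304.66085478]), 'orientation': array([-2.95319946,  0.00554867, -1.55564435])}
wrist {'mtx': array([[287.67343471,   0.        , 318.60970133],
       [  0.        , 287.67343471, 199.08825002],
       [  0.        ,   0.        ,   1.        ]]), 'k1': -0.04819099990941173, 'mount': array([[-1.04816382e-03, -9.63585540e-01, -2.67398219e-01,
         7.18689721e+01],
       [ 9.99998453e-01, -1.38763688e-03,  1.08057800e-03,
        -3.61677065e-02],
       [-1.41228097e-03, -2.67396673e-01,  9.63585505e-01,
        -1.58090455e+02],
       [ 0.00000000e+00,  0.00000000e+00,  0.00000000e+00,
         1.00000000e+00]])}
```

```bash
cat > h.py <<'E'
import numpy as np, cv2, glob
from plant import *
from scipy.spatial.transform import Rotation as Ro
def cam(n,obs=None):
    c=get_calibration(n)
    if n!="wrist":
        return c["mtx"],c["k1"],Ro.from_euler("xyz",c["orientation"]).as_matrix(),np.array(c["eye"])
    o=obs or get_obs()
    R=Ro.from_euler("xyz",o["tcp_rot"]).as_matrix(); M=c["mount"]
    return c["mtx"],c["k1"],R@M[:3,:3],R@M[:3,3]+o["tool_pos"]
def p2w(C,uv,z):
    K,k1,R,e=C; out=[]
    uv=np.atleast_2d(uv).astype(float); zz=np.broadcast_to(z,len(uv))
    for p,h in zip(uv,zz):
        d=np.array([(p[0]-K[0,2])/K[0,0],(p[1]-K[1,2])/K[1,1]]); s=d.copy()
        for _ in range(20): s=d/(1+k1*(s@s))
        r=R@np.array([s[0],s[1],1]); out.append(e+r*(h-e[2])/r[2])
    return np.array(out)
def w2p(C,P):
    K,k1,R,e=C; P=np.atleast_2d(P)
    q=(P-e)@R; s=q[:,:2]/q[:,2:]; s=s*(1+k1*(s**2).sum(1))[:,None]
    return s*K[0,0]+K[:2,2]
def crop(im,x0,y0,x1,y1,f,name):
    c=cv2.resize(im[y0:y1,x0:x1,::-1],None,fx=f,fy=f,interpolation=cv2.INTER_CUBIC); cv2.imwrite(f"pics/{name}.png",c)
def fitrigid(loc,world):
    # 2D rigid: world=R loc + t
    L=np.array(loc,float)[:,:2];W=np.array(world,float)[:,:2]
    l=(L-L.mean(0))@[1,1j]; w=(W-W.mean(0))@[1,1j]
    a=np.angle((np.conj(l)*w).sum()); c,s=np.cos(a),np.sin(a);R=np.array([[c,-s],[s,c]])
    t=W.mean(0)-R@L.mean(0); res=W-(L@R.T+t)
    return t,a,res
E
python3 - <<'E'
from h import *
im=cv2.imread("pics/top0.png")[:,:,::-1]
crop(im,225,135,345,255,6,"t_clamp"); crop(im,355,135,455,255,6,"t_cad"); crop(im,110,135,220,275,5,"t_bas")
im=cv2.imread("pics/scene0.png")[:,:,::-1]
crop(im,310,170,450,280,5,"s_clamp"); crop(im,185,160,300,265,6,"s_cad")
E
python3 - <<'E'
from h import *
C=cam("top")
def f(px,org,s): return np.array(px,float)/s+np.array(org)-0.5+0.5/s
np.set_printoptions(precision=1,suppress=True)
W=p2w(C,f([(62,100),(577,80),(600,632),(60,655)],(225,135),6),10)
t,a,r=fitrigid([(150,118),(150,-162),(-150,-162),(-150,118)],W);print("clamp",t,np.degrees(a),r.tolist())
n=p2w(C,f([(333,345)],(225,135),6),45);print("nut",n, "pred",t+np.array([[np.cos(a),-np.sin(a)],[np.sin(a),np.cos(a)]])@[0,-30])
W=p2w(C,f([(70,62),(545,77),(552,688),(55,672)],(355,135),6),45)
t,a,r=fitrigid([(160,125),(160,-125),(-160,-125),(-160,125)],W);print("caddy",t,np.degrees(a),r.tolist())
W=p2w(C,f([(121,605),(190,262)],(355,135),6),[23,28])
t,a,r=fitrigid([(-203,-45),(-42,8)],W);print("wrench",t,np.degrees(a),r.tolist())
for i in range(1):
  R=np.array([[np.cos(a),-np.sin(a)],[np.sin(a),np.cos(a)]])
  print("grip",R@[-106,-19]+t,"worm",R@[-42,8]+t)
W=p2w(C,f([(108,165),(453,178),(442,618),(52,605)],(110,135),5),75)
t,a,r=fitrigid([(130,100),(130,-100),(-130,-100),(-130,100)],W);print("basket",t,np.degrees(a),r.tolist())
# scene
C=cam("scene")
W=p2w(C,f([(88,78),(92,475),(595,475),(512,72)],(310,170),5),10)
t,a,r=fitrigid([(-150,-162),(150,-162),(150,118),(-150,118)],W);print("clampS",t,np.degrees(a),r.tolist())
W=p2w(C,f([(190,50),(15,525),(560,570),(637,77)],(185,160),6),45)
t,a,r=fitrigid([(-160,-125),(160,-125),(160,125),(-160,125)],W);print("caddyS",t,np.degrees(a),r.tolist())
E
```

```text
clamp [560.3  35.3] 3.171957232657923 [[-0.4365764403792127, -1.5083956162237087], [-0.7588583257905839, 1.3403585735430426], [0.7518475182824886, 0.7541013183098926], [0.44358724788730797, -0.5860642756291838]]
nut [[562.3   5.2  45. ]] pred [562.    5.4]
caddy [ 555.7 -380.3] -1.3450608219619848 [[-0.5166451349756471, -1.5873165411105674], [0.03298464841782334, 0.7427542916886409], [1.1194781258132025, 1.6800228156001253], [-0.6358176392554924, -0.8354605661782841]]
wrench [ 640.7 -350.9] -29.708862463173233 [[-7.1027979263751035, 1.4434930979422802], [7.10279792637516, -1.4434930979423939]]
grip [ 539.2 -314.9] worm [ 608.2 -323.2]
basket [489.8 348.8] 0.012428511950790498 [[5.333587715442263, 6.285584377037878], [0.36125500541265865, -2.5159715910188822], [-5.256307070632147, -15.180287117763754], [-0.43853565022271823, 11.410674331744758]]
clampS [559.2  32.6] 3.5598461493856886 [[0.17100770896956874, 2.1693284758527795], [2.281875871599482, -0.3722402894432122], [3.279150779540032, -1.6755056831954676], [-5.732034360109651, -0.12158250321411401]]
caddyS [ 558.6 -380.2] -1.1371802874222703 [[2.1619703169432682, 1.7610692747665553], [-3.939054859684461, -0.4857272613718351], [-0.7421594385689332, 1.9867752622749322], [2.5192439813098417, -3.2621172756695955]]
```

```bash
cat >> h.py <<'E'
def need(pos,yaw,o=None):
    """remaining shift (units of 2cm) and turn (units 4deg) in tool axes to reach pos, tool straight down with yaw(deg)"""
    o=o or get_obs(); R=Ro.from_euler("xyz",o["tcp_rot"])
    T=Ro.from_euler("xyz",[np.pi,0,np.radians(yaw)])
    s=R.inv().apply(np.array(pos)-o["tool_pos"])/20
    r=np.degrees((R.inv()*T).as_rotvec())/4
    print("t %.2f pos %s rpy %s F %s w %.1f"%(o["time"],np.round(o["tool_pos"],1),np.round(np.degrees(o["tcp_rot"]),1),np.round(o["contact_force"],1),o["grip_width"]))
    print("shift",np.round(s,2),"turn",np.round(r,2)); return s,r
def rows(pos,yaw,n,o=None):
    """equal steps of an interpolated path (world line + slerp), each expressed in the tool axes of that moment"""
    o=o or get_obs(); R0=Ro.from_euler("xyz",o["tcp_rot"]); T=Ro.from_euler("xyz",[np.pi,0,np.radians(yaw)])
    rv=(R0.inv()*T).as_rotvec(); d=(np.array(pos)-o["tool_pos"])/n
    print("rows n=%d turn/row %s"%(n,np.round(np.degrees(rv)/n/4,2)))
    for i in range(n):
        Ri=R0*Ro.from_rotvec(rv*i/n); print(np.round(Ri.inv().apply(d)/20,2).tolist())
E
python3 - <<'E'
from h import *
C=cam("top")
def f(px,org,s): return np.array(px,float)/s+np.array(org)-0.5+0.5/s
W=p2w(C,f([(123,578),(190,262)],(355,135),6),[23,28.5])
t,a,r=fitrigid([(-203,-45),(-42,8)],W);print("wrench",t,np.degrees(a),r.tolist())
R=np.array([[np.cos(a),-np.sin(a)],[np.sin(a),np.cos(a)]])
print("grip",R@[-106,-19]+t,"worm",R@[-42,8]+t)
C=cam("scene")
W=p2w(C,f([(562,165),(447,405)],(185,160),6),[23,28.5])
t,a,r=fitrigid([(-203,-45),(-42,8)],W);print("wrenchS",t,np.degrees(a),r.tolist())
rows((450,150,226),75,22)
E
```

```text
wrench [ 647.1697796  -352.58097112] -30.26133125846575 [[-0.23605953628316456, 0.05034901479950804], [0.23605953628327825, -0.050349014799394354]]
grip [ 546.03882733 -315.57380298] worm [ 614.92443201 -324.5054024 ]
wrenchS [ 649.71524071 -353.41535176] -29.791166017103798 [[-0.8024462585231049, 0.16428083801855564], [0.8024462585231049, -0.16428083801861249]]
rows n=22 turn/row [-0.    0.    1.03]
[-0.91, -0.61, 0.0]
[-0.95, -0.54, 0.0]
[-0.98, -0.47, 0.0]
[-1.02, -0.4, 0.0]
[-1.04, -0.33, 0.0]
[-1.06, -0.25, 0.0]
[-1.08, -0.17, 0.0]
[-1.09, -0.1, 0.0]
[-1.09, -0.02, 0.0]
[-1.09, 0.06, 0.0]
[-1.08, 0.14, 0.0]
[-1.07, 0.22, 0.0]
[-1.05, 0.29, 0.0]
[-1.03, 0.37, 0.0]
[-1.0, 0.44, 0.0]
[-0.97, 0.51, 0.0]
[-0.93, 0.58, 0.0]
[-0.88, 0.64, 0.0]
[-0.83, 0.71, 0.0]
[-0.78, 0.76, 0.0]
[-0.72, 0.82, 0.0]
[-0.66, 0.87, 0.0]
```

>>> step_arm(moves=[-0.9,-0.6,0,0,0,1,-1,-0.95,-0.5,0,0,0,1,-1,-1,-0.45,0,0,0,1,-1,-1,-0.4,0,0,0,1,-1,-1,-0.3,0,0,0,1,-1,-1,-0.25,0,0,0,1,-1,-1,-0.2,0,0,0,1,-1,-1,-0.1,0,0,0,1,-1])

```text
time: 0.82
tool_pos: [243.0, 379.1, 223.6]
tcp_rot: [-3.136, 0.0, 2.316]
contact_force: [1.0, 0.2, -0.2]
grip_width: 91.6
```

>>> step_arm(moves=[-1,0,0,0,0,1,-1,-1,0.1,0,0,0,1,-1,-1,0.15,0,0,0,1,-1,-1,0.2,0,0,0,1,-1,-1,0.3,0,0,0,1,-1,-1,0.35,0,0,0,1,-1,-1,0.45,0,0,0,1,-1,-1,0.5,0,0,0,1,-1])

```text
time: 1.48
tool_pos: [358.2, 247.4, 222.4]
tcp_rot: [-3.134, 0.005, 1.729]
contact_force: [0.3, 1.4, 0.8]
grip_width: 91.7
```

Run:
```python
from h import *
need((546,-315,150),-15)
rows((546,-315,150),-15,30)
```

```text
t 1.48 pos [358.2 247.4 222.4] rpy [-179.6    0.3   99.1] F [0.3 1.4 0.8] w 91.7
shift [-29.23   4.87   3.73] turn [ 0.    0.15 28.52]
rows n=30 turn/row [0.   0.01 0.95]
[-0.97, 0.16, 0.12]
[-0.96, 0.23, 0.12]
[-0.94, 0.29, 0.12]
[-0.92, 0.35, 0.12]
[-0.9, 0.41, 0.12]
[-0.87, 0.47, 0.12]
[-0.84, 0.53, 0.12]
[-0.8, 0.58, 0.12]
[-0.76, 0.63, 0.12]
[-0.71, 0.68, 0.12]
[-0.67, 0.73, 0.12]
[-0.62, 0.77, 0.12]
[-0.57, 0.81, 0.12]
[-0.51, 0.85, 0.12]
[-0.45, 0.88, 0.12]
[-0.39, 0.91, 0.12]
[-0.33, 0.93, 0.12]
[-0.27, 0.95, 0.12]
[-0.21, 0.97, 0.12]
[-0.14, 0.98, 0.12]
[-0.08, 0.99, 0.12]
[-0.01, 0.99, 0.12]
[0.05, 0.99, 0.12]
[0.12, 0.98, 0.12]
[0.18, 0.97, 0.12]
[0.25, 0.96, 0.12]
[0.31, 0.94, 0.12]
[0.37, 0.92, 0.12]
[0.43, 0.89, 0.12]
[0.49, 0.86, 0.12]
```

>>> step_arm(moves=[-0.95,0.2,0,0,0,1,-1,-0.95,0.25,0,0,0,1,-1,-0.95,0.3,0,0,0,1,-1,-0.9,0.35,0,0,0,1,-1,-0.9,0.4,0,0,0,1,-1,-0.85,0.5,0,0,0,1,-1,-0.85,0.55,0,0,0,1,-1,-0.8,0.6,0,0,0,1,-1])

```text
time: 2.15
tool_pos: [409.2, 89.2, 221.5]
tcp_rot: [-3.136, 0.01, 1.141]
contact_force: [0.3, -0.2, 0.3]
grip_width: 91.8
```

>>> step_arm(moves=[-0.75,0.65,0,0,0,1,-1,-0.7,0.7,0,0,0,1,-1,-0.65,0.75,0,0,0,1,-1,-0.6,0.8,0,0,0,1,-1,-0.55,0.8,0,0,0,1,-1,-0.5,0.85,0,0,0,1,-1,-0.45,0.9,0,0,0,1,-1,-0.4,0.9,0,0,0,1,-1])

```text
time: 2.82
tool_pos: [449.4, -72.1, 220.8]
tcp_rot: [-3.14, 0.014, 0.553]
contact_force: [0.4, 0.6, 0.5]
grip_width: 91.7
```

>>> step_arm(moves=[-0.35,0.95,0.1,0,0,1,-1,-0.25,0.95,0.1,0,0,1,-1,-0.2,1,0.1,0,0,1,-1,-0.15,1,0.1,0,0,1,-1,-0.1,1,0.1,0,0,1,-1,0,1,0.1,0,0,1,-1,0.05,1,0.1,0,0,1,-1,0.1,1,0.1,0,0,1,-1])

```text
time: 3.48
tool_pos: [478.0, -238.1, 203.0]
tcp_rot: [3.137, 0.015, -0.035]
contact_force: [0.8, 0.4, 0.2]
grip_width: 91.6
```

Run:
```python
from h import *
need((546,-315,150),-15)
```

```text
t 3.48 pos [ 478.  -238.1  203. ] rpy [179.8   0.9  -2. ] F [0.8 0.4 0.2] w 91.6
shift [3.57 3.71 2.61] turn [0.08 0.21 3.24]
```

>>> step_arm(moves=[0.7,0.9,0.3,0,0.1,0.9,-1,0.8,0.85,0.3,0,0.1,0.9,-1,0.85,0.8,0.3,0,0,0.9,-1,0.9,0.7,0.3,0,0,0.6,-1,0.4,0.35,0,0,0,0,-1,0,0,0,0,0,0,-1])

```text
time: 3.98
tool_pos: [540.1, -328.5, 174.6]
tcp_rot: [3.137, 0.003, -0.286]
contact_force: [-0.2, 0.3, -0.8]
grip_width: 91.8
```

Run:
```python
from h import *
need((546,-315,150),-15)
im=capture("wrist"); cv2.imwrite("pics/w1.png",im[:,:,::-1])
```

```text
t 3.98 pos [ 540.1 -328.5  174.6] rpy [179.7   0.2 -16.4] F [-0.2  0.3 -0.8] w 91.8
shift [ 0.09 -0.73  1.23] turn [ 0.06  0.04 -0.35]
```

Run:
```python
from h import *
im=cv2.imread("pics/w1.png")[:,:,::-1]; crop(im,250,40,370,270,3,"w1c")
C=cam("wrist")
W=p2w(C,[(306,170),(308.5,255),(294.5,120)],[23,23,28.5]); print(W)
d=W[0]-W[1]; print("handle ang",np.degrees(np.arctan2(d[1],d[0])))
th=np.radians(-30); R=np.array([[np.cos(th),-np.sin(th)],[np.sin(th),np.cos(th)]])
for t in [(647,-352.6),(649,-353.4)]:
    L=np.array([[-42,8],[-106,-19],[-203,-45],[20,-18],[20,28],[-23,0]]); P=np.c_[L@R.T+t,[28.5,23,23,25,25,25]]
    print(np.round(w2p(C,P),1).tolist())
```

```text
[[ 560.83907942 -319.6102981    23.        ]
 [ 462.88327462 -292.47707465   23.        ]
 [ 614.4521489  -324.03862444   28.5       ]]
handle ang -15.482441192303352
[[295.0, 119.6], [307.0, 184.0], [310.1, 265.8], [334.5, 63.3], [289.0, 51.6], [307.0, 102.8]]
[[295.2, 117.5], [307.1, 182.0], [310.2, 264.2], [334.7, 61.0], [289.2, 49.3], [307.2, 100.6]]
```

>>> step_arm(moves=[0.1,-0.65,0.9,0,0,-0.25,0,0,0,0.9,0,0,0,0,0,0,0.9,0,0,0,0,0,0,0.9,0,0,0,0,0,0,0.9,0,0,0,0,0,0,0.5,0,0,0,0,0,0,0,0,0,0,0])

```text
time: 4.62
tool_pos: [542.4, -309.8, 72.8]
tcp_rot: [3.139, 0.005, -0.263]
contact_force: [-0.6, 0.5, 0.1]
grip_width: 49.9
```

Run:
```python
from h import *
need((546,-315.7,10.5),-15.4)
```

```text
t 4.62 pos [ 542.4 -309.8   72.8] rpy [179.8   0.3 -15.1] F [-0.6  0.5  0.1] w 49.9
shift [0.26 0.23 3.11] turn [0.04 0.06 0.08]
```

>>> step_arm(moves=[0.25,0.2,0.9,0.04,0.05,0.08,0.05,0,0,0.8,0,0,0,0.05,0,0,0.5,0,0,0,0.05,0,0,0.1,0,0,0,0.05,0,0,0,0,0,0,0.05])

```text
time: 5.03
tool_pos: [547.4, -314.2, 30.0]
tcp_rot: [3.14, -0.004, -0.267]
contact_force: [-0.6, -0.0, 0.3]
grip_width: 43.8
```

Run:
```python
from h import *
need((546,-315.7,10.5),-15.4)
```

```text
t 5.03 pos [ 547.4 -314.2   30. ] rpy [179.9  -0.2 -15.3] F [-0.6 -0.   0.3] w 43.8
shift [-0.05  0.09  0.98] turn [ 0.02 -0.05  0.03]
```

>>> step_arm(moves=[-0.05,0.1,0.5,0,0,0,0.05,0,0,0.35,0,0,0,0.05,0,0,0.1,0,0,0,0.05,0,0,0,0,0,0,0.05])

```text
time: 5.37
tool_pos: [547.1, -316.8, 12.5]
tcp_rot: [3.138, -0.008, -0.266]
contact_force: [0.5, 0.7, 0.4]
grip_width: 43.8
```

Run:
```python
from h import *
need((546,-315.7,10.5),-15.4)
```

```text
t 5.37 pos [ 547.1 -316.8   12.5] rpy [179.8  -0.5 -15.3] F [0.5 0.7 0.4] w 43.8
shift [-0.07 -0.04  0.1 ] turn [ 0.05 -0.11  0.03]
```

>>> step_arm(moves=[-0.05,-0.05,0.12,0.05,-0.1,0,0.05,0,0,0,0,0,0,1,0,0,0,0,0,0,1,0,0,0,0,0,0,1,0,0,0,0,0,0,1,0,0,0,0,0,0,1])

```text
time: 5.87
tool_pos: [546.8, -315.9, 10.6]
tcp_rot: [-3.142, -0.001, -0.267]
contact_force: [-0.4, -0.4, -1.5]
grip_width: 23.8
```

>>> step_arm(moves=[0,0,-0.3,0,0,0,1,0,0,-0.5,0,0,0,1,0,0,-0.7,0,0,0,1,0,0,-0.7,0,0,0,1,0,0,-0.7,0,0,0,1,0,0,-0.7,0,0,0,1,0,0,-0.7,0,0,0,1,0,0,-0.7,0,0,0,1])

```text
time: 6.53
tool_pos: [541.9, -312.2, 111.6]
tcp_rot: [-3.135, 0.016, -0.266]
contact_force: [0.4, -0.3, -3.9]
grip_width: 23.7
```

Run:
```python
from h import *
need((506,-87,120),63.3)
rows((506,-87,120),63.3,22)
im=capture("wrist"); cv2.imwrite("pics/w2.png",im[:,:,::-1])
```

```text
t 6.53 pos [ 541.9 -312.2  111.6] rpy [-179.6    0.9  -15.2] F [ 0.4 -0.3 -3.9] w 23.7
shift [ -4.7  -10.4   -0.28] turn [ -0.23   0.12 -19.64]
rows n=22 turn/row [-0.01  0.01 -0.89]
[-0.21, -0.47, -0.01]
[-0.18, -0.48, -0.01]
[-0.15, -0.5, -0.01]
[-0.12, -0.5, -0.01]
[-0.09, -0.51, -0.01]
[-0.06, -0.52, -0.01]
[-0.03, -0.52, -0.02]
[0.01, -0.52, -0.02]
[0.04, -0.52, -0.02]
[0.07, -0.51, -0.02]
[0.1, -0.51, -0.02]
[0.13, -0.5, -0.02]
[0.16, -0.49, -0.02]
[0.19, -0.48, -0.02]
[0.22, -0.47, -0.02]
[0.25, -0.45, -0.02]
[0.28, -0.44, -0.02]
[0.31, -0.42, -0.02]
[0.33, -0.4, -0.02]
[0.36, -0.38, -0.02]
[0.38, -0.35, -0.02]
[0.4, -0.33, -0.02]
```

>>> step_arm(moves=[-0.2,-0.5,0,0,0,-0.9,1,-0.2,-0.5,0,0,0,-0.9,1,-0.15,-0.5,0,0,0,-0.9,1,-0.1,-0.5,0,0,0,-0.9,1,-0.1,-0.5,0,0,0,-0.9,1,-0.05,-0.5,0,0,0,-0.9,1,0,-0.5,0,0,0,-0.9,1,0,-0.5,0,0,0,-0.9,1])

```text
time: 7.25
tool_pos: [528.7, -230.1, 117.6]
tcp_rot: [-3.134, 0.007, 0.256]
contact_force: [-0.3, -1.0, -5.2]
grip_width: 23.4
```

>>> step_arm(moves=[0.05,-0.5,0,0,0,-0.9,1,0.05,-0.5,0,0,0,-0.9,1,0.1,-0.5,0,0,0,-0.9,1,0.15,-0.5,0,0,0,-0.9,1,0.2,-0.5,0,0,0,-0.9,1,0.2,-0.5,0,0,0,-0.9,1,0.25,-0.45,0,0,0,-0.9,1,0.25,-0.45,0,0,0,-0.9,1])

```text
time: 7.92
tool_pos: [510.4, -143.3, 117.6]
tcp_rot: [-3.128, 0.004, 0.785]
contact_force: [-0.5, 0.3, -4.7]
grip_width: 23.6
```

Run:
```python
from h import *
need((506,-87,120),63.3)
```

```text
t 7.92 pos [ 510.4 -143.3  117.6] rpy [-179.2    0.2   45. ] F [-0.5  0.3 -4.7] w 23.6
shift [ 1.84 -2.15 -0.1 ] turn [-0.2   0.03 -4.58]
```

>>> step_arm(moves=[0.3,-0.45,0,-0.05,0,-0.9,1,0.35,-0.45,0,-0.05,0,-0.9,1,0.35,-0.4,0,-0.05,0,-0.9,1,0.4,-0.35,0,-0.05,0,-0.9,1,0.2,-0.2,0,0,0,-0.8,1,0,0,0,0,0,0,1,0,0,0,0,0,0,1])

```text
time: 8.5
tool_pos: [499.8, -92.3, 120.3]
tcp_rot: [3.137, 0.005, 1.113]
contact_force: [-0.1, -0.5, -4.8]
grip_width: 20.9
```

Run:
```python
from h import *
need((506,-87,120),63.3)
im=capture("wrist"); cv2.imwrite("pics/w3.png",im[:,:,::-1]); crop(im,180,0,460,200,2.8,"w3c")
```

```text
t 8.50 pos [499.8 -92.3 120.3] rpy [179.7   0.3  63.8] F [-0.1 -0.5 -4.8] w 20.9
shift [0.37 0.16 0.01] turn [0.07 0.06 0.12]
```

Run:
```python
from h import *
im=capture("scene"); crop(im,280,110,440,270,4.5,"s3"); print(get_obs()["grip_width"])
im=cv2.imread("pics/w3.png")[:,:,::-1]; crop(im,180,40,460,330,2.6,"w3b")
im=cv2.imread("pics/w2.png")[:,:,::-1]; crop(im,180,0,460,330,2.3,"w2b")
```

```text
20.460206951745555
```

```bash
cat > pnp.py <<'E'
from h import *
# model pts from w1 (flat pose known)
o1=dict(tool_pos=np.array([540.1,-328.5,174.6]),tcp_rot=np.radians([179.7,0.2,-16.4]))
C1=cam("wrist",o1)
px=np.array([(252,82),(295,95),(75,50),(107,62),(152,388),(184,386),(134,240)])/3.+[250,40]
zz=np.array([25,25,25,25,23,23,28.5])
W=p2w(C1,px,zz); th=np.radians(-30.3); t=np.array([647.3,-352.7])
c,s=np.cos(th),np.sin(th); L=(W[:,:2]-t)@np.array([[c,-s],[s,c]])
M=np.c_[L,zz-16.5]
print(np.round(M,1).tolist())
def pose(px,C,guess=None):
    K,k1,R,e=C
    from scipy.optimize import least_squares
    def wp(v): return Ro.from_rotvec(v[:3]).apply(M)+v[3:]
    f=lambda v:(w2p(C,wp(v))-px).ravel()
    r=least_squares(f,guess); print("rms px",np.sqrt((r.fun**2).mean()),np.round(r.fun.reshape(-1,2),1).tolist())
    return r.x
E
python3 - <<'E'
from pnp import *
px=np.array([(502,163),(546,184),(315,93),(347,107),(348,465),(400,470),(353,283)])/2.6+[180,40]
o=dict(tool_pos=np.array([499.8,-92.3,120.3]),tcp_rot=np.radians([179.7,0.3,63.8]))
C=cam("wrist",o)
g=np.r_[0,0,np.radians(48),560,0,120]
x=pose(px,C,g); R=Ro.from_rotvec(x[:3]); print(x[3:],R.as_euler("xyz",degrees=True), "grip",R.apply([-106,-19,0])+x[3:], "zaxis",R.apply([0,0,1]))
E
```

```text
[[17.8, -19.4, 8.5], [17.3, -34.3, 8.5], [13.5, 39.5, 8.5], [12.4, 28.5, 8.5], [-90.4, -10.3, 6.5], [-86.9, -21.4, 6.5], [-41.2, 7.0, 12.0]]
rms px 1.3124095791989143 [[-0.9, -0.8], [-1.1, -1.0], [0.7, 0.2], [0.9, 1.5], [0.9, 1.4], [-2.1, 1.0], [1.6, -2.5]]
[548.7944668  -32.68568471  40.13200538] [-3.47193044 34.99073396 39.24288776] grip [ 494.04795731 -101.89196911  101.85971307] zaxis [0.40499016 0.40900171 0.81774114]
```

>>> step_arm(moves=[0,0,-0.3,0,0,0,1,0,0,-0.4,0,0,0,1,0,0,-0.4,0,0,0,1,0,0,-0.3,0,0,0,1,0,0,0,0,0,0,1])

```text
time: 9.02
tool_pos: [499.5, -93.1, 150.3]
tcp_rot: [3.139, 0.004, 1.108]
contact_force: [0.3, 0.0, -4.4]
grip_width: 20.7
```

>>> step_arm(moves=[0.2,0.3,0,0,0,0,1,0.3,0.45,0,0,0,0,1,0.35,0.5,0,0,0,0,1,0.35,0.5,0,0,0,0,1,0.35,0.5,0,0,0,0,1,0.2,0.3,0,0,0,0,1,0.1,0.1,0,0,0,0,1,0,0,0,0,0,0,1])

```text
time: 9.68
tool_pos: [568.3, -83.8, 150.9]
tcp_rot: [3.138, 0.005, 1.106]
contact_force: [-1.1, 0.0, -0.1]
grip_width: 9.3
```

Run:
```python
from h import *
need((570,-85,120),63.3)
im=capture("wrist"); cv2.imwrite("pics/w4.png",im[:,:,::-1])
im=capture("scene"); crop(im,280,110,440,270,4.5,"s4")
```

```text
t 9.68 pos [568.3 -83.8 150.9] rpy [179.8   0.3  63.4] F [-1.1  0.  -0.1] w 9.3
shift [-0.01  0.1   1.55] turn [0.05 0.07 0.02]
```

>>> step_arm(moves=[0,0,0,0,0,0,1,0,0,0,0,0,0,1,0,0,0,0,0,0,0,0,0,0,0,0,0,0])

```text
time: 10.12
tool_pos: [566.9, -84.1, 152.2]
tcp_rot: [3.137, 0.004, 1.105]
contact_force: [-0.4, -0.8, -0.2]
grip_width: 9.4
```

Run:
```python
from h import *
need((570,-85,120),63.3)
im=capture("wrist"); cv2.imwrite("pics/w5.png",im[:,:,::-1])
im=capture("scene"); crop(im,250,90,440,270,4,"s5")
im=capture("top"); crop(im,200,120,400,270,4,"t5")
```

```text
t 10.12 pos [566.9 -84.1 152.2] rpy [179.7   0.3  63.3] F [-0.4 -0.8 -0.2] w 9.4
shift [0.04 0.15 1.61] turn [0.07 0.06 0.01]
```

>>> step_arm(moves=[-0.5,0,-0.5,0,0,0,-0.3,-0.8,0,-0.5,0,0,0,-0.3,-0.9,0,-0.3,0,0,0,-0.3,-0.9,0,0,0,0,0,-0.3,-0.9,0,0,0,0,0,-0.3,-0.9,0,0,0,0,0,-0.3,-0.5,0,0,0,0,0,-0.3,0,0,0,0,0,0,-0.3])

```text
time: 10.93
tool_pos: [515.3, -187.6, 185.0]
tcp_rot: [3.133, 0.006, 1.108]
contact_force: [-0.1, 0.1, -0.3]
grip_width: 59.8
```

Run:
```python
from h import *
o=get_obs();print(o["tool_pos"].tolist(),o["tcp_rot"].tolist())
im=capture("wrist"); cv2.imwrite("pics/w6.png",im[:,:,::-1])
im=capture("scene"); crop(im,250,90,440,270,4,"s6")
im=capture("top"); crop(im,200,120,400,270,4,"t6")
```

```text
[515.268914011004, -187.6179693512515, 184.96087141167754] [3.1330005027171666, 0.005957103367576488, 1.107706191683575]
```

```bash
python3 - <<'E'
from h import *
im=cv2.imread("pics/w6.png")[:,:,::-1]; crop(im,240,10,390,260,3,"w6c")
E
cat > fit6.py <<'E'
import pnp; from pnp import *
pnp.M=np.r_[pnp.M,[[-203,-45,6.5]]]
px=np.array([(327,107),(371,125),(130,47),(166,61),(183,425),(218,425),(182,270),(188,697)])/3+[240,10]
o=dict(tool_pos=np.array([515.27,-187.6,184.96]),tcp_rot=np.array([3.133,0.006,1.1077]))
C=cam("wrist",o); S=cam("scene")
ps=np.array([[168,412],[352,462]])/4+[250,90]
from scipy.optimize import least_squares
g=np.r_[0,0,np.radians(48),590,-60,40]
for use in (0,1):
    def f(v):
        P=Ro.from_rotvec(v[:3]).apply(pnp.M)+v[3:]
        r=(w2p(C,P)-px).ravel()
        if use: r=np.r_[r,(w2p(S,P[[7,6]])-ps).ravel()]
        return r
    r=least_squares(f,g); x=r.x;R=Ro.from_rotvec(x[:3])
    print(use,np.sqrt((r.fun**2).mean()),np.round(r.fun,1).tolist())
    print("mouth",x[3:],"eul",R.as_euler("xyz",degrees=True),"grip",R.apply([-106,-19,0])+x[3:],"end",R.apply([-203,-45,0])+x[3:])
E
python3 fit6.py
```

```text
[[17.8, -19.4, 8.5], [17.3, -34.3, 8.5], [13.5, 39.5, 8.5], [12.4, 28.5, 8.5], [-90.4, -10.3, 6.5], [-86.9, -21.4, 6.5], [-41.2, 7.0, 12.0]]
0 0.571339654780731 [-0.2, -0.8, 0.1, -0.2, -0.1, -0.4, -0.1, 1.1, 1.1, -0.2, 0.5, -0.2, -0.2, 0.6, -1.1, 0.1]
mouth [575.12186861 -74.88553101  54.10115275] eul [  7.97565617 -11.17718671  44.12035855] grip [ 513.93614101 -160.43164351   30.96742468] end [ 464.04997199 -244.67656118    8.62544654]
1 0.606853812856007 [-0.4, -0.7, 0.1, -0.1, 0.1, -0.1, -0.0, 1.3, 1.2, -0.6, 0.6, -0.4, -0.3, 0.3, -1.0, -0.0, 0.0, -0.4, -0.3, -1.2]
mouth [575.43072744 -74.79739319  52.52607199] eul [  5.9456061  -11.27537133  44.11869564] grip [ 514.23408367 -160.46354181   29.87034929] end [ 464.32242035 -244.8848618     8.26325332]
```

```bash
cat >> h.py <<'E'
def needR(pos,T,o=None):
    o=o or get_obs(); R=Ro.from_euler("xyz",o["tcp_rot"])
    s=R.inv().apply(np.array(pos)-o["tool_pos"])/20; r=np.degrees((R.inv()*T).as_rotvec())/4
    print("t %.2f pos %s rpy %s F %s w %.1f"%(o["time"],np.round(o["tool_pos"],1),np.round(np.degrees(o["tcp_rot"]),1),np.round(o["contact_force"],1),o["grip_width"]))
    print("shift",np.round(s,2),"turn",np.round(r,2))
E
cat > tgt.py <<'E'
from h import *
Rw=Ro.from_euler("xyz",[7,-11.2,44.12],degrees=True); m=np.array([575.3,-74.8,53.3])
A=Rw.as_matrix(); c,s=np.cos(np.radians(15)),np.sin(np.radians(15))
xh=A@[c,s,0]; zh=A[:,2]; T=Ro.from_matrix(np.c_[xh,np.cross(-zh,xh),-zh])
grip=A@[-106,-19,0]+m
E
python3 - <<'E'
from tgt import *
print(T.as_euler("xyz",degrees=True),grip,xh,zh)
needR(grip+zh*50,T); needR(grip-zh*9.5,T)
E
```

```text
[-176.16871582  -12.62431445   59.38324614] [ 514.10497855 -160.4129538    30.43973992] [0.49698047 0.83978753 0.21855737] [-0.05355728 -0.22169892  0.97364326]
t 11.08 pos [ 516.2 -185.4  184.5] rpy [179.5   0.3  63.6] F [-0.2  0.3 -0.5] w 59.6
shift [ 0.54 -0.57  5.26] turn [0.96 3.26 0.95]
t 11.08 pos [ 516.2 -185.4  184.5] rpy [179.5   0.3  63.6] F [-0.2  0.3 -0.5] w 59.6
shift [ 1.22 -0.74  8.15] turn [0.96 3.26 0.95]
```

>>> step_arm(moves=[0.2,-0.1,0.6,0.24,0.8,0.24,-0.1,0.2,-0.1,0.8,0.24,0.8,0.24,-0.1,0.2,-0.1,0.8,0.24,0.8,0.24,-0.1,0.2,-0.1,0.8,0.24,0.8,0.24,-0.1,0,0,0.4,0,0,0,-0.1,0,0,0,0,0,0,-0.1])

```text
time: 11.58
tool_pos: [522.3, -154.1, 117.7]
tcp_rot: [-3.075, -0.226, 1.041]
contact_force: [0.0, 0.4, 0.3]
grip_width: 50.4
```

Run:
```python
from tgt import *
needR(grip-zh*9.5,T)
im=capture("wrist"); cv2.imwrite("pics/w7.png",im[:,:,::-1])
```

```text
t 11.58 pos [ 522.3 -154.1  117.7] rpy [-176.2  -13.    59.6] F [0.  0.4 0.3] w 50.4
shift [-1.45  0.08  4.62] turn [-0.01 -0.08  0.07]
```

>>> step_arm(moves=[-0.4,0,0.9,0,0,0,-0.05,-0.4,0,0.9,0,0,0,-0.05,-0.3,0.05,0.9,0,0,0,-0.05,-0.2,0,0.8,0,0,0,-0.05,0,0,0.5,0,0,0,-0.05,0,0,0,0,0,0,-0.05])

```text
time: 12.13
tool_pos: [521.1, -158.3, 38.3]
tcp_rot: [-3.093, -0.218, 1.056]
contact_force: [0.1, -0.5, -0.7]
grip_width: 48.2
```

Run:
```python
from tgt import *
needR(grip-zh*9.5,T)
```

```text
t 12.13 pos [ 521.1 -158.3   38.3] rpy [-177.2  -12.5   60.5] F [ 0.1 -0.5 -0.7] w 48.2
shift [-0.34 -0.24  0.81] turn [0.19 0.04 0.27]
```

>>> step_arm(moves=[-0.3,-0.2,0.4,0.2,0.05,0.25,0,-0.1,0,0.35,0,0,0,0,0,0,0,0,0,0,0])

```text
time: 12.38
tool_pos: [516.2, -159.8, 23.4]
tcp_rot: [-3.078, -0.22, 1.04]
contact_force: [-0.2, -0.3, 0.4]
grip_width: 45.4
```

Run:
```python
from tgt import *
needR(grip-zh*9.5,T)
```

```text
t 12.38 pos [ 516.2 -159.8   23.4] rpy [-176.3  -12.6   59.6] F [-0.2 -0.3  0.4] w 45.4
shift [ 0.   -0.1   0.12] turn [0.03 0.01 0.06]
```

>>> step_arm(moves=[0,-0.1,0.15,0,0,0,0,0,0,0,0,0,0,1,0,0,0,0,0,0,1,0,0,0,0,0,0,1,0,0,0,0,0,0,1,0,0,0,0,0,0,1,0,0,0,0,0,0,1])

```text
time: 12.97
tool_pos: [515.5, -159.0, 22.2]
tcp_rot: [-3.081, -0.22, 1.041]
contact_force: [0.5, 0.2, -1.5]
grip_width: 23.6
```

Run:
```python
from tgt import *
needR(grip-zh*9.5,T)
im=capture("wrist"); cv2.imwrite("pics/w8.png",im[:,:,::-1])
```

```text
t 12.97 pos [ 515.5 -159.    22.2] rpy [-176.6  -12.6   59.6] F [ 0.5  0.2 -1.5] w 23.6
shift [-0.01 -0.05  0.05] turn [0.08 0.01 0.06]
```

>>> step_arm(moves=[0,0,-0.2,0,0,0,1,0,0,-0.3,0,0,0,1,0,0,-0.4,0,0,0,1,0,0,-0.4,0,0,0,1,0,0,-0.3,0,0,0,1,0,0,-0.2,0,0,0,1,0,0,-0.1,0,0,0,1,0,0,0,0,0,0,1])

```text
time: 13.68
tool_pos: [509.4, -162.1, 60.7]
tcp_rot: [-3.066, -0.225, 1.037]
contact_force: [-0.7, 2.2, -3.2]
grip_width: 23.6
```

Run:
```python
from h import *
need((506,-120,75),63.3)
```

```text
t 13.68 pos [ 509.4 -162.1   60.7] rpy [-175.7  -12.9   59.4] F [-0.7  2.2 -3.2] w 23.6
shift [ 1.84 -1.24 -0.22] turn [-0.97 -3.26 -0.84]
```

>>> step_arm(moves=[0.2,-0.2,-0.1,-0.16,-0.54,-0.14,1,0.3,-0.2,-0.1,-0.16,-0.54,-0.14,1,0.3,-0.2,0,-0.16,-0.54,-0.14,1,0.3,-0.2,0,-0.16,-0.54,-0.14,1,0.3,-0.2,0,-0.16,-0.54,-0.14,1,0.2,-0.1,0,-0.16,-0.54,-0.14,1,0,0,0,0,0,0,1,0,0,0,0,0,0,1])

```text
time: 14.35
tool_pos: [508.1, -130.7, 72.9]
tcp_rot: [3.125, 0.014, 1.107]
contact_force: [0.2, 0.8, -3.6]
grip_width: 23.6
```

Run:
```python
from h import *
need((506,-100,75),63.3)
o=get_obs(); print(o["tool_pos"].tolist(),o["tcp_rot"].tolist())
im=capture("wrist"); cv2.imwrite("pics/w9.png",im[:,:,::-1]); crop(im,180,0,460,240,2.8,"w9c")
```

```text
t 14.35 pos [ 508.1 -130.7   72.9] rpy [179.    0.8  63.4] F [ 0.2  0.8 -3.6] w 23.6
shift [ 1.32 -0.78 -0.14] turn [0.24 0.2  0.03]
[508.0790641402715, -130.6691379427111, 72.88619961075383] [3.124910740600903, 0.014220069977730398, 1.10654137117007]
```

```bash
cat > wt.py <<'E'
from h import *
def pt2tool(uv,zt):
    c=get_calibration("wrist");K,k1,M=c["mtx"],c["k1"],c["mount"]
    C=(K,k1,M[:3,:3],M[:3,3]); return p2w(C,uv,zt)
E
python3 - <<'E'
from wt import *
P=pt2tool(np.array([(340,365),(590,42),(510,300),(292,0),(243,210),(498,303),(232,262)])/2.8+[180,0],[-21.5]+[-18.5]*6)
print(np.round(P,1)); 
for a,b in((1,2),(3,4),(5,6)):
    d=P[a]-P[b]; print(np.degrees(np.arctan2(d[1],d[0])))
# wrench frame in tool: tool x=handle axis -> wrench x at angle: wrench x = handle -15deg world => in tool (y flipped) +15
a=np.radians(15); A=np.array([[np.cos(a),np.sin(a)],[np.sin(a),-np.cos(a)]]) # columns: wrench x,y in tool
print("worm pred rel grip",A@[64,27]); print("mouth rel grip",A@[106,19])
E
```

```text
[[ 67.3  -7.9 -21.5]
 [116.8  31.6 -18.5]
 [ 77.8  20.3 -18.5]
 [122.6 -14.7 -18.5]
 [ 91.9 -23.5 -18.5]
 [ 77.3  18.3 -18.5]
 [ 83.9 -25.6 -18.5]]
16.1194724204043
15.926466538785858
98.52628251927906
worm pred rel grip [68.8073671  -9.51557842]
mouth rel grip [107.30569944   9.08222808]
```

Run:
```python
from h import *
need((509.2,-89.2,65),63.7)
```

```text
t 14.40 pos [ 508.  -130.8   72.9] rpy [179.1   0.8  63.4] F [-0.4 -0.2 -4.8] w 23.9
shift [ 1.89 -0.89  0.35] turn [ 0.24  0.2  -0.08]
```

>>> step_arm(moves=[0.25,-0.1,0,0.12,0.1,-0.05,1,0.35,-0.2,0.05,0.12,0.1,0,1,0.35,-0.2,0.1,0,0,0,1,0.35,-0.2,0.1,0,0,0,1,0.2,-0.1,0,0,0,0,1,0,0,0,0,0,0,1,0,0,0,0,0,0,1])

```text
time: 14.98
tool_pos: [506.8, -96.0, 66.6]
tcp_rot: [-3.138, -0.004, 1.105]
contact_force: [0.4, 0.2, -4.0]
grip_width: 23.5
```

Run:
```python
from wt import *
need((509.2,-89.2,65),63.7)
o=get_obs();C=cam("wrist",o)
im=capture("wrist"); cv2.imwrite("pics/w10.png",im[:,:,::-1]); crop(im,180,0,460,200,2.8,"w10c")
print(w2p(C,[[562.2,5.3,45]])*2.8-np.array([180,0])*2.8)
```

```text
t 14.98 pos [506.8 -96.   66.6] rpy [-179.8   -0.2   63.3] F [ 0.4  0.2 -4. ] w 23.5
shift [ 0.36 -0.05  0.08] turn [-0.05 -0.05 -0.1 ]
[[407.48901413 118.02038977]]
```

Run:
```python
from wt import *
P=pt2tool(np.array([(412,117),(317,150),(340,42),(480,200),(510,95)])/2.8+[180,0],21.6)
print(P[:,:2]); 
for a,b in((2,1),(4,3)):
    d=P[a]-P[b]; print(np.degrees(np.arctan2(d[1],d[0])))
print((P[0,:2]-[108.2,5.66])/20)
```

```text
[[115.41068208   4.94896952]
 [109.18380036 -14.53105559]
 [129.40621286  -9.53426332]
 [ 99.47854007  19.18497796]
 [119.62157924  24.80826271]]
13.879310407736332
15.59801344148218
[ 0.3605341  -0.03555152]
```

>>> step_arm(moves=[0.25,-0.05,0,0,0,-0.05,1,0.15,0,0.15,0,0,0,1,0,0,0.3,0,0,0,1,0,0,0.3,0,0,0,1,0,0,0,0,0,0,1,0,0,0,0,0,0,1])

```text
time: 15.53
tool_pos: [510.1, -88.0, 50.1]
tcp_rot: [-3.139, -0.004, 1.109]
contact_force: [-0.7, 0.4, -4.6]
grip_width: 23.9
```

Run:
```python
from wt import *
need((509.5,-89.4,31.5),63.3)
im=capture("wrist"); cv2.imwrite("pics/w11.png",im[:,:,::-1]); crop(im,180,0,460,200,2.8,"w11c")
```

```text
t 15.53 pos [510.1 -88.   50.1] rpy [-179.9   -0.2   63.5] F [-0.7  0.4 -4.6] w 23.9
shift [-0.08  0.    0.93] turn [-0.04 -0.05  0.06]
```

Run:
```python
from wt import *
P=pt2tool(np.array([(419,146)])/2.8+[180,0],5.1); print(P)
d=P[0,:2]-[105.8,10.7]; a=np.radians(15.5); A=np.array([[np.cos(a),np.sin(a)],[np.sin(a),-np.cos(a)]]); print("nut in wrench",A.T@d)
P=pt2tool(np.array([(505,300),(228,228),(295,5),(590,42)])/2.8+[180,0],-18.5)[:,:2]-[105.8,10.7]; print((A.T@P.T).T)
```

```text
[[106.42002539   5.83898762   5.1       ]]
nut in wrench [-0.70157371  4.84991414]
[[-24.66352701 -15.95563434]
 [-25.83860257  30.94555781]
 [  8.83526669  28.34789864]
 [ 16.15653976 -17.1952494 ]]
```

>>> step_arm(moves=[-0.06,0,0.2,0,0,0,1,0,0,0.2,0,0,0,1,0,0,0.2,0,0,0,1,0,0,0.1,0,0,0,1,0,0,0,0,0,0,1])

```text
time: 16.0
tool_pos: [509.5, -89.7, 34.7]
tcp_rot: [-3.139, -0.004, 1.108]
contact_force: [-0.2, -0.3, -4.8]
grip_width: 24.3
```

Run:
```python
from wt import *
need((509.5,-89.4,31.5),63.3)
im=capture("wrist"); cv2.imwrite("pics/w12.png",im[:,:,::-1]); crop(im,180,0,460,200,2.8,"w12c")
```

```text
t 16.00 pos [509.5 -89.7  34.7] rpy [-179.9   -0.2   63.5] F [-0.2 -0.3 -4.8] w 24.3
shift [ 0.01 -0.    0.16] turn [-0.03 -0.05  0.04]
```

Jaws straddle the nut (nut centre at crop (421,112), gaps on both sides). Lowering the last bit.

>>> step_arm(moves=[0,0,0.1,0,0,0,1,0,0,0.08,0,0,0,1,0,0,0.03,0,0,0,1,0,0,0,0,0,0,1])

```text
time: 16.38
tool_pos: [509.9, -89.8, 30.7]
tcp_rot: [-3.14, -0.004, 1.108]
contact_force: [-0.6, 0.2, -2.7]
grip_width: 23.5
```

Run:
```python
from wt import *
need((509.5,-89.4,31.5),63.3)
```

```text
t 16.38 pos [509.9 -89.8  30.7] rpy [-179.9   -0.2   63.5] F [-0.6  0.2 -2.7] w 23.5
shift [ 0.01 -0.03 -0.04] turn [-0.02 -0.05  0.05]
```

>>> step_arm(moves=[0,0,0,0,0,0,0.3,0,0,0,0,0,0,0.2,0,0,0,0,0,0,0.1,0,0,-0.5,0,0,0,0.1,0,0,-0.9,0,0,0,0.1,0,0,-0.9,0,0,0,0.1,0,0,-0.5,0,0,0,0.1,0,0,0,0,0,0,0.1])

```text
time: 17.05
tool_pos: [512.0, -90.4, 93.6]
tcp_rot: [3.137, -0.005, 1.108]
contact_force: [-0.4, -0.1, -0.2]
grip_width: 41.6
```

Run:
```python
from wt import *
need((509.5,-89.4,131.5),63.3)
o=get_obs(); print(o["tool_pos"].tolist(),o["tcp_rot"].tolist())
im=capture("wrist"); cv2.imwrite("pics/w13.png",im[:,:,::-1]); crop(im,180,0,460,230,2.8,"w13c")
```

```text
t 17.05 pos [512.  -90.4  93.6] rpy [179.7  -0.3  63.5] F [-0.4 -0.1 -0.2] w 41.6
shift [ 0.   -0.13 -1.89] turn [ 0.07 -0.07  0.04]
[511.99561653405755, -90.43447529404959, 93.63496833725223] [3.136889260697539, -0.005157819729546986, 1.107519599195539]
```

Run:
```python
from wt import *
o=dict(tool_pos=np.array([511.996,-90.43,93.63]),tcp_rot=np.array([3.1369,-0.00516,1.1075]))
C=cam("wrist",o)
P=p2w(C,np.array([(343,362),(516,137),(463,313),(318,95),(285,258),(400,182)])/2.8+[180,0],[50.5,47,47,47,47,45]); print(np.round(P,1))
n=np.array([562.2,5.3])
for a,b in((1,2),(3,4)):
    d=P[a]-P[b]; print(np.degrees(np.arctan2(d[1],d[0])))
for th in (47.5,48.5):
    c,s=np.cos(np.radians(th)),np.sin(np.radians(th)); print(np.round((P[:,:2]-n)@np.array([[c,-s],[s,c]]),1).tolist())
need((P[0,0],P[0,1],70),48)
```

```text
[[531.8 -26.6  50.5]
 [591.6   1.3  47. ]
 [563.3 -29.3  47. ]
 [554.3  30.   47. ]
 [530.4   1.5  47. ]
 [563.    4.8  45. ]]
47.1991418857888
49.949526227176605
[[-44.0, 0.8], [16.9, -24.4], [-24.7, -24.2], [12.9, 22.5], [-24.2, 20.9], [0.2, -1.0]]
[[-44.0, 1.6], [16.5, -24.7], [-25.2, -23.8], [13.3, 22.2], [-23.9, 21.3], [0.2, -1.0]]
t 17.10 pos [511.8 -90.4  93. ] rpy [179.7  -0.3  63.5] F [-0.2 -0.3  0.4] w 41.3
shift [ 3.3  -0.54  1.16] turn [ 0.05 -0.08  3.86]
```

>>> step_arm(moves=[0.3,0,-0.1,0,0,0.65,1,0.5,0,0,0,0,0.65,1,0.55,-0.1,0,0,0,0.65,1,0.55,-0.1,0,0,0,0.65,1,0.5,-0.1,0,0,0,0.65,1,0.3,0,0,0,0,0.5,1,0,0,0,0,0,0,1,0,0,0,0,0,0,1])

```text
time: 17.77
tool_pos: [535.6, -39.9, 93.2]
tcp_rot: [3.141, -0.005, 0.833]
contact_force: [-0.4, 0.8, -0.1]
grip_width: 0.4
```

Run:
```python
from wt import *
need((526.4,-32.5,60),48)
im=capture("wrist"); cv2.imwrite("pics/w14.png",im[:,:,::-1])
im=capture("top"); crop(im,220,130,400,265,4.4,"t14")
```

```text
t 17.77 pos [535.6 -39.9  93.2] rpy [180.   -0.3  47.7] F [-0.4  0.8 -0.1] w 0.4
shift [-0.04 -0.59  1.66] turn [ 0.   -0.07 -0.07]
```

Run:
```python
from wt import *
im=cv2.imread("pics/w14.png")[:,:,::-1]; crop(im,230,80,400,300,3.4,"w14c")
print(pt2tool([(301.5,208)],42.7))
```

```text
[[  9.74993789 -12.61273267  42.7       ]]
```

>>> step_arm(moves=[0,-0.3,0.4,0,0,-0.07,1,0,-0.3,0.5,0,0,0,1,0,0,0.5,0,0,0,1,0,0,0.3,0,0,0,1,0,0,0,0,0,0,1,0,0,0,0,0,0,1])

```text
time: 18.37
tool_pos: [526.3, -34.5, 57.6]
tcp_rot: [3.14, -0.005, 0.838]
contact_force: [-0.8, -0.6, 0.7]
grip_width: 0.7
```

Run:
```python
from wt import *
need((526,-31.5,52),48)
```

```text
t 18.37 pos [526.3 -34.5  57.6] rpy [179.9  -0.3  48. ] F [-0.8 -0.6  0.7] w 0.7
shift [ 0.1  -0.11  0.28] turn [ 0.02 -0.06  0.  ]
```

>>> step_arm(moves=[0.12,-0.1,0.1,0,0,0,1,0,0,0.1,0,0,0,1,0,0,0,0,0,0,1])

```text
time: 18.62
tool_pos: [527.3, -31.9, 53.8]
tcp_rot: [3.139, -0.005, 0.837]
contact_force: [-0.3, 0.1, 0.1]
grip_width: 0.4
```

>>> step_arm(moves=[0,0,0.07,0,0,0,1,0,0,0.05,0,0,0,1])

```text
time: 18.78
tool_pos: [527.8, -31.9, 51.8]
tcp_rot: [3.138, -0.006, 0.838]
contact_force: [-0.2, 0.4, 0.5]
grip_width: 0.4
```

>>> step_arm(moves=[0,0,0.05,0,0,0,1,0,0,0.05,0,0,0,1])

```text
time: 18.95
tool_pos: [528.3, -31.8, 50.3]
tcp_rot: [3.137, -0.006, 0.838]
contact_force: [-2.7, 0.5, 10.9]
grip_width: 0.4
```

>>> step_arm(moves=[0.1,0,0.02,0,0,0,1,0.15,0,0.02,0,0,0,1])

```text
time: 19.12
tool_pos: [531.1, -28.6, 50.6]
tcp_rot: [3.137, -0.005, 0.838]
contact_force: [-2.5, -0.5, 4.8]
grip_width: 0.7
```

>>> step_arm(moves=[0.15,0,0.02,0,0,0,1,0.15,0,0.02,0,0,0,1])

```text
time: 19.28
tool_pos: [534.8, -24.5, 50.5]
tcp_rot: [3.137, -0.004, 0.838]
contact_force: [-2.2, -1.0, 6.5]
grip_width: 0.6
```

>>> step_arm(moves=[0.15,0,0.02,0,0,0,1,0.15,0,0.02,0,0,0,1])

```text
time: 19.45
tool_pos: [538.8, -20.0, 50.5]
tcp_rot: [3.137, -0.004, 0.838]
contact_force: [-2.7, -1.4, 5.9]
grip_width: 0.3
```

>>> step_arm(moves=[0.1,0,0,0,0,0,1,0,0,-0.3,0,0,0,1,0,0,-0.3,0,0,0,1,-0.7,0,-0.1,0,0,0,1,-0.7,0,0,0,0,0,1,-0.7,0,0,0,0,0,1,-0.5,0,0,0,0,0,1,0,0,0,0,0,0,1])

```text
time: 20.12
tool_pos: [502.3, -59.9, 65.4]
tcp_rot: [3.136, -0.005, 0.84]
contact_force: [0.1, -0.4, 0.3]
grip_width: 0.4
```

Run:
```python
from wt import *
need((527.5,-31.5,51.5),48)
im=capture("wrist"); crop(im,230,50,400,270,3.4,"w15c")
```

```text
t 20.12 pos [502.3 -59.9  65.4] rpy [179.7  -0.3  48.1] F [ 0.1 -0.4  0.3] w 0.4
shift [ 1.89 -0.02  0.7 ] turn [ 0.08 -0.07  0.03]
```

>>> step_arm(moves=[0.6,0,0.1,0,0,0,1,0.7,0,0.2,0,0,0,1,0.4,0,0.2,0,0,0,1,0,0,0.1,0,0,0,1,0,0,0,0,0,0,1])

```text
time: 20.58
tool_pos: [529.7, -30.6, 52.4]
tcp_rot: [3.135, -0.007, 0.839]
contact_force: [-0.2, -0.4, -0.6]
grip_width: 0.5
```

Run:
```python
from wt import *
need((526.5,-32.3,51.2),48)
```

```text
t 20.58 pos [529.7 -30.6  52.4] rpy [179.6  -0.4  48.1] F [-0.2 -0.4 -0.6] w 0.5
shift [-0.17 -0.06  0.06] turn [ 0.1  -0.1   0.02]
```

>>> step_arm(moves=[-0.17,-0.05,0,0.1,-0.1,0,1,0,0,0.06,0,0,0,1,0.05,0,0.04,0,0,0,1])

```text
time: 20.83
tool_pos: [527.2, -30.8, 50.3]
tcp_rot: [-3.14, 0.002, 0.842]
contact_force: [-4.4, -0.3, 13.1]
grip_width: 0.5
```

>>> step_arm(moves=[0.15,0,0.03,0,0,0,1,0.15,0,0.02,0,0,0,1])

```text
time: 21.0
tool_pos: [530.5, -27.1, 50.6]
tcp_rot: [-3.14, 0.003, 0.841]
contact_force: [-2.7, -1.2, 2.8]
grip_width: 0.4
```

>>> step_arm(moves=[0.15,0,0.02,0,0,0,1,0.15,0,0.02,0,0,0,1])

```text
time: 21.17
tool_pos: [534.2, -23.3, 50.5]
tcp_rot: [-3.141, 0.004, 0.841]
contact_force: [-1.9, -0.9, 5.9]
grip_width: 0.9
```

>>> step_arm(moves=[0.15,0,0.02,0,0,0,1,0.15,0,0.02,0,0,0,1])

```text
time: 21.33
tool_pos: [538.1, -19.0, 50.4]
tcp_rot: [-3.14, 0.005, 0.841]
contact_force: [-3.2, -1.2, 5.2]
grip_width: 0.2
```

Return and third stroke.

>>> step_arm(moves=[0.1,0,0,0,0,0,1,0,0,-0.25,0,0,0,1,-0.4,0,-0.1,0,0,0,1,-0.5,0,0,0,0,0,1,-0.1,0,0,0,0,0,1,0,0,0.1,0,0,0,1,0,0,0,0,0,0,1])

```text
time: 21.92
tool_pos: [524.7, -33.6, 55.3]
tcp_rot: [-3.14, 0.004, 0.84]
contact_force: [-0.3, 0.4, -0.7]
grip_width: 0.3
```

Run:
```python
from wt import *
need((527,-31.5,51.2),48)
```

```text
t 21.92 pos [524.7 -33.6  55.3] rpy [-179.9    0.2   48.1] F [-0.3  0.4 -0.7] w 0.3
shift [0.16 0.02 0.2 ] turn [-0.02  0.06  0.03]
```

>>> step_arm(moves=[0.1,0,0.1,0,0,0,1,0.05,0,0.1,0,0,0,1,0.05,0,0.04,0,0,0,1])

```text
time: 22.17
tool_pos: [527.5, -31.0, 50.4]
tcp_rot: [-3.14, 0.004, 0.839]
contact_force: [-4.5, -0.9, 11.7]
grip_width: 0.6
```

>>> step_arm(moves=[0.15,0,0.02,0,0,0,1,0.15,0,0.02,0,0,0,1])

```text
time: 22.33
tool_pos: [531.4, -26.6, 50.5]
tcp_rot: [-3.14, 0.005, 0.839]
contact_force: [-3.4, -1.6, 7.2]
grip_width: 0.4
```

>>> step_arm(moves=[0.15,0,0.02,0,0,0,1,0.15,0,0.02,0,0,0,1])

```text
time: 22.5
tool_pos: [535.1, -21.9, 50.4]
tcp_rot: [-3.14, 0.007, 0.84]
contact_force: [-2.8, -1.1, 6.9]
grip_width: 0.4
```

>>> step_arm(moves=[0.15,0,0.02,0,0,0,1,0.15,0,0.02,0,0,0,1])

```text
time: 22.67
tool_pos: [538.7, -17.2, 50.3]
tcp_rot: [-3.139, 0.008, 0.841]
contact_force: [-1.3, -1.1, 2.7]
grip_width: 0.2
```

>>> step_arm(moves=[0.1,0,0,0,0,0,1,0,0,-0.3,0,0,0,1,0,0,-0.3,0,0,0,1,-0.7,0,-0.1,0,0,0,1,-0.7,0,0,0,0,0,1,-0.7,0,0,0,0,0,1,-0.5,0,0,0,0,0,1,0,0,0,0,0,0,1])

```text
time: 23.33
tool_pos: [502.3, -56.9, 65.7]
tcp_rot: [-3.139, 0.008, 0.844]
contact_force: [0.9, -0.1, -1.0]
grip_width: 0.5
```

Run:
```python
from wt import *
need((527.5,-31.5,51.5),48)
im=capture("wrist"); crop(im,230,50,400,270,3.4,"w16c")
```

```text
t 23.33 pos [502.3 -56.9  65.7] rpy [-179.9    0.5   48.4] F [ 0.9 -0.1 -1. ] w 0.5
shift [1.79 0.1  0.7 ] turn [-0.03  0.12  0.09]
```

>>> step_arm(moves=[0.6,0.05,0.1,0,0.05,0,1,0.7,0.05,0.2,0,0.05,0.1,1,0.25,0,0.2,0,0,0,1,0,0,0.1,0,0,0,1,0,0,0,0,0,0,1])

```text
time: 23.8
tool_pos: [528.1, -32.7, 52.9]
tcp_rot: [-3.141, -0.001, 0.835]
contact_force: [0.2, -0.3, -0.1]
grip_width: 0.4
```

Run:
```python
from wt import *
need((527.5,-31.5,51.2),48)
```

```text
t 23.80 pos [528.1 -32.7  52.9] rpy [-1.80e+02 -1.00e-01  4.78e+01] F [ 0.2 -0.3 -0.1] w 0.4
shift [ 0.02 -0.06  0.09] turn [-0.01 -0.02 -0.04]
```

>>> step_arm(moves=[0,0,0.08,0,0,0,1,0.03,0,0.06,0,0,0,1])

```text
time: 23.97
tool_pos: [528.7, -31.9, 50.2]
tcp_rot: [-3.141, -0.001, 0.837]
contact_force: [-5.0, 0.1, 15.9]
grip_width: 0.2
```

>>> step_arm(moves=[0.15,0,0.02,0,0,0,1,0.15,0,0.02,0,0,0,1])

```text
time: 24.13
tool_pos: [531.5, -28.1, 50.5]
tcp_rot: [-3.14, 0.001, 0.837]
contact_force: [-3.5, -1.3, 5.4]
grip_width: 0.4
```

>>> step_arm(moves=[0.15,0,0.02,0,0,0,1,0.15,0,0.02,0,0,0,1])

```text
time: 24.3
tool_pos: [534.3, -24.2, 50.5]
tcp_rot: [-3.139, 0.003, 0.837]
contact_force: [-2.8, -1.2, 5.9]
grip_width: 0.6
```

>>> step_arm(moves=[0.15,0,0.02,0,0,0,1,0.15,0,0.02,0,0,0,1])

```text
time: 24.47
tool_pos: [537.3, -20.0, 50.4]
tcp_rot: [-3.138, 0.005, 0.837]
contact_force: [-3.3, -1.3, 7.4]
grip_width: 0.6
```

>>> step_arm(moves=[0.1,0,0,0,0,0,1,0,0,-0.3,0,0,0,1,0,0,-0.3,0,0,0,1,-0.7,0,-0.1,0,0,0,1,-0.7,0,0,0,0,0,1,-0.7,0,0,0,0,0,1,-0.5,0,0,0,0,0,1,0,0,0,0,0,0,1])

```text
time: 25.13
tool_pos: [500.3, -60.6, 66.3]
tcp_rot: [-3.139, 0.005, 0.838]
contact_force: [0.4, 0.8, -0.0]
grip_width: 0.3
```

Run:
```python
from wt import *
need((527.5,-31.5,51.5),48)
im=capture("wrist"); crop(im,230,50,400,270,3.4,"w17c")
```

```text
t 25.13 pos [500.3 -60.6  66.3] rpy [-179.8    0.3   48. ] F [ 0.4  0.8 -0. ] w 0.3
shift [2.   0.04 0.73] turn [-0.04  0.07  0.01]
```

>>> step_arm(moves=[0.6,0,0.1,0,0.05,0,1,0.7,0,0.2,0,0,0,1,0.4,0,0.2,0,0,0,1,0,0,0.1,0,0,0,1,0,0,0,0,0,0,1])

```text
time: 25.6
tool_pos: [527.5, -31.3, 53.0]
tcp_rot: [-3.14, -0.001, 0.837]
contact_force: [-0.1, 0.6, 0.6]
grip_width: 0.5
```

Run:
```python
from wt import *
need((527.5,-31.5,51.2),48)
```

```text
t 25.60 pos [527.5 -31.3  53. ] rpy [-1.799e+02 -1.000e-01  4.800e+01] F [-0.1  0.6  0.6] w 0.5
shift [-0.01  0.    0.09] turn [-0.02 -0.02 -0.  ]
```

>>> step_arm(moves=[0,0,0.08,0,0,0,1,0.05,0,0.04,0,0,0,1])

```text
time: 25.77
tool_pos: [528.4, -29.8, 50.3]
tcp_rot: [-3.14, -0.0, 0.84]
contact_force: [-4.2, -3.2, 12.5]
grip_width: 0.4
```

>>> step_arm(moves=[0.15,0,0.03,0,0,0,1,0.15,0,0.02,0,0,0,1])

```text
time: 25.93
tool_pos: [531.1, -26.4, 50.5]
tcp_rot: [-3.139, 0.003, 0.841]
contact_force: [-2.2, -4.0, 5.9]
grip_width: 0.4
```

>>> step_arm(moves=[0.15,0,0.02,0,0,0,1,0.15,0,0.02,0,0,0,1])

```text
time: 26.1
tool_pos: [534.6, -22.8, 50.6]
tcp_rot: [-3.14, 0.005, 0.841]
contact_force: [-1.4, -2.7, 3.4]
grip_width: 0.5
```

>>> step_arm(moves=[0.15,0,0.02,0,0,0,1,0.15,0,0.02,0,0,0,1])

```text
time: 26.27
tool_pos: [538.4, -19.1, 50.4]
tcp_rot: [-3.14, 0.006, 0.842]
contact_force: [-3.0, -2.9, 6.3]
grip_width: 0.4
```

>>> step_arm(moves=[0.1,0,0,0,0,0,1,0,0,-0.3,0,0,0,1,0,0,-0.3,0,0,0,1,-0.7,0,-0.1,0,0,0,1,-0.7,0,0,0,0,0,1,-0.7,0,0,0,0,0,1,-0.5,0,0,0,0,0,1,0,0,0,0,0,0,1])

```text
time: 26.93
tool_pos: [501.7, -58.7, 65.6]
tcp_rot: [-3.14, 0.006, 0.843]
contact_force: [-0.1, 0.2, -0.0]
grip_width: 0.2
```

Run:
```python
from wt import *
need((527.5,-31.5,51.5),48)
im=capture("wrist"); crop(im,230,50,400,270,3.4,"w18c")
```

```text
t 26.93 pos [501.7 -58.7  65.6] rpy [-179.9    0.3   48.3] F [-0.1  0.2 -0. ] w 0.2
shift [1.88 0.06 0.69] turn [-0.03  0.08  0.07]
```

Run:
```python
from wt import *
need((506,-86.7,60),63.2)
```

```text
t 26.98 pos [502.3 -58.3  65.7] rpy [-179.9    0.3   48.3] F [ 0.4 -0.2 -0.9] w 0.1
shift [-0.94  1.08  0.29] turn [-0.04  0.07 -3.73]
```

>>> step_arm(moves=[-0.1,0.3,-0.2,0,0,-0.75,0,-0.2,0.2,0,0,0,-0.75,0,-0.3,0.2,0,0,0,-0.75,0,-0.3,0.1,0,0,0,-0.75,0,-0.2,0,0,0,0,-0.6,0,0,0,0,0,0,0,0])

```text
time: 27.48
tool_pos: [503.0, -87.5, 70.1]
tcp_rot: [-3.14, 0.003, 1.103]
contact_force: [-0.1, -0.3, -0.2]
grip_width: 36.1
```

Run:
```python
from wt import *
need((506,-86.7,33),63.2)
im=capture("wrist"); cv2.imwrite("pics/w19.png",im[:,:,::-1])
```

```text
t 27.48 pos [503.  -87.5  70.1] rpy [-179.9    0.2   63.2] F [-0.1 -0.3 -0.2] w 36.1
shift [0.11 0.12 1.85] turn [-0.03  0.04  0.  ]
```

>>> step_arm(moves=[0.1,0.3,0.3,0,0,-0.3,-0.1,0,0.15,0.5,0,0,-0.3,-0.1,0,0,0.5,0,0,0,-0.1,0,0,0.3,0,0,0,-0.1,0,0,0,0,0,0,-0.1])

```text
time: 27.95
tool_pos: [513.7, -88.6, 34.3]
tcp_rot: [-3.14, 0.002, 1.144]
contact_force: [-0.3, -0.3, 0.5]
grip_width: 50.5
```

Run:
```python
from wt import *
need((506,-86.7,33),63.2)
im=capture("wrist"); cv2.imwrite("pics/w20.png",im[:,:,::-1])
```

```text
t 27.95 pos [513.7 -88.6  34.3] rpy [-1.799e+02  1.000e-01  6.560e+01] F [-0.3 -0.3  0.5] w 50.5
shift [-0.07 -0.39  0.07] turn [-0.02  0.03  0.59]
```

>>> step_arm(moves=[0,0,0.03,0,0,0,0.3,0,0,0,0,0,0,0.6,0,0,0,0,0,0,1,0,0,0,0,0,0,1,0,0,0,0,0,0,1,0,-0.15,0,0,0,0.2,1,0,-0.15,0,0,0,0.2,1,0,-0.1,0,0,0,0.2,1])

```text
time: 28.67
tool_pos: [507.3, -85.3, 34.4]
tcp_rot: [3.14, 0.002, 1.098]
contact_force: [2.5, -1.4, -3.4]
grip_width: 24.1
```

Run:
```python
from wt import *
need((506,-86.7,33),63.2)
im=capture("wrist"); cv2.imwrite("pics/w21.png",im[:,:,::-1]);crop(im,220,0,440,220,3.4,"w21c")
```

```text
t 28.67 pos [507.3 -85.3  34.4] rpy [1.799e+02 1.000e-01 6.290e+01] F [ 2.5 -1.4 -3.4] w 24.1
shift [-0.09 -0.03  0.07] turn [ 0.03  0.03 -0.08]
```

>>> step_arm(moves=[0,0,0,0,0,0,0.3,0,0,0,0,0,0,0.2,0,0,0,0,0,0,0.1,0,0,-0.5,0,0,0,0.1,0,0,-0.7,0,0,0,0.1,0,0,-0.4,0,0,0,0.1,0,0,0,0,0,0,1])

```text
time: 29.3
tool_pos: [505.3, -84.3, 69.3]
tcp_rot: [-3.139, 0.003, 1.098]
contact_force: [-0.6, -1.0, -0.6]
grip_width: 37.6
```

Run:
```python
from wt import *
P=pt2tool([(299.4,127)],-16.1)[0]
w=Ro.from_euler("xyz",np.radians([179.9,.1,62.9])).apply(P)+[507.3,-85.3,34.4]; print(w)
c,s=np.cos(np.radians(48)),np.sin(np.radians(48)); t=w[:2]-9*np.array([c,s]); print(t)
need((t[0],t[1],60),48)
im=capture("wrist"); cv2.imwrite("pics/w22.png",im[:,:,::-1]);crop(im,220,0,440,220,3.4,"w22c")
```

```text
[530.41355861 -19.93069135  50.36404492]
[524.39138315 -26.61899478]
t 29.30 pos [505.3 -84.3  69.3] rpy [-179.9    0.2   62.9] F [-0.6 -1.  -0.6] w 37.6
shift [ 3.01 -0.46  0.46] turn [-0.03  0.04  3.73]
```

Run:
```python
from wt import *
P=pt2tool([(306.8,128.5)],18.8)[0]
w=Ro.from_euler("xyz",[-3.139,.003,1.098]).apply(P)+[505.3,-84.3,69.3]; print(w)
```

```text
[529.46564754 -21.47653236  50.31743503]
```

>>> step_arm(moves=[0.3,0,0,0,0,0.7,1,0.45,0,0,0,0,0.7,1,0.5,-0.1,0,0,0,0.7,1,0.5,-0.1,0.1,0,0,0.7,1,0.4,0,0.1,0,0,0.7,1,0.2,0,0,0,0,0.2,1,0,0,0,0,0,0,1])

```text
time: 29.93
tool_pos: [527.6, -41.7, 63.4]
tcp_rot: [-3.138, 0.004, 0.827]
contact_force: [-0.4, 0.4, 0.4]
grip_width: 0.7
```

Run:
```python
from wt import *
need((525,-28.5,52.5),48)
im=capture("wrist"); cv2.imwrite("pics/w23.png",im[:,:,::-1]);crop(im,220,80,440,300,3.4,"w23c")
```

```text
t 29.93 pos [527.6 -41.7  63.4] rpy [-179.8    0.3   47.4] F [-0.4  0.4  0.4] w 0.7
shift [ 0.4  -0.54  0.55] turn [-0.05  0.06 -0.15]
```

Run:
```python
from wt import *
P=pt2tool([(298.8,211.2)],12.9)[0]; print(P)
```

```text
[ 16.90456263 -12.44420642  12.9       ]
```

Move so the tip is 9 mm behind the worm: x +0.4, y −0.6, then lower.

>>> step_arm(moves=[0.2,-0.3,0.1,0,0.05,-0.1,1,0.2,-0.3,0.2,0,0,0,1,0,0,0.1,0,0,0,1,0,0,0,0,0,0,1])

```text
time: 30.32
tool_pos: [522.3, -27.4, 54.4]
tcp_rot: [-3.137, 0.001, 0.838]
contact_force: [0.0, -0.3, 0.4]
grip_width: 0.4
```

Run:
```python
from wt import *
need((525,-28.5,51.5),48)
```

```text
t 30.32 pos [522.3 -27.4  54.4] rpy [-1.797e+02  1.000e-01  4.800e+01] F [ 0.  -0.3  0.4] w 0.4
shift [0.05 0.14 0.14] turn [-0.06  0.02  0.  ]
```

>>> step_arm(moves=[0.03,0.06,0.1,-0.05,0,0,1,0,0,0.08,0,0,0,1,0.03,0,0.04,0,0,0,1])

```text
time: 30.57
tool_pos: [524.1, -27.5, 50.3]
tcp_rot: [-3.141, 0.001, 0.839]
contact_force: [-4.4, 0.1, 12.4]
grip_width: 0.6
```

>>> step_arm(moves=[0.15,0,0.03,0,0,0,1,0.15,0,0.02,0,0,0,1])

```text
time: 30.73
tool_pos: [527.4, -23.8, 50.6]
tcp_rot: [-3.141, 0.003, 0.838]
contact_force: [-2.9, -2.7, 5.6]
grip_width: 0.3
```

>>> step_arm(moves=[0.15,0,0.03,0,0,0,1,0.15,0,0.03,0,0,0,1])

```text
time: 30.9
tool_pos: [530.8, -20.6, 50.4]
tcp_rot: [-3.141, 0.005, 0.839]
contact_force: [-3.9, -4.2, 7.4]
grip_width: 0.5
```

>>> step_arm(moves=[0.15,0,0.03,0,0,0,1,0.15,0,0.02,0,0,0,1])

```text
time: 31.07
tool_pos: [534.2, -17.8, 50.5]
tcp_rot: [3.141, 0.008, 0.839]
contact_force: [-2.7, -2.4, 4.9]
grip_width: 0.2
```

>>> step_arm(moves=[0.1,0,0,0,0,0,1,0,0,-0.3,0,0,0,1,0,0,-0.3,0,0,0,1,-0.7,0,-0.1,0,0,0,1,-0.7,0,0,0,0,0,1,-0.7,0,0,0,0,0,1,-0.5,0,0,0,0,0,1,0,0,0,0,0,0,1])

```text
time: 31.73
tool_pos: [497.5, -58.9, 66.7]
tcp_rot: [3.14, 0.008, 0.84]
contact_force: [0.5, -0.3, -0.0]
grip_width: 0.5
```

Run:
```python
from wt import *
need((525,-28.5,51.5),48)
im=capture("wrist"); crop(im,230,50,400,270,3.4,"w24c")
```

```text
t 31.73 pos [497.5 -58.9  66.7] rpy [179.9   0.4  48.1] F [ 0.5 -0.3 -0. ] w 0.5
shift [2.05 0.01 0.74] turn [0.02 0.11 0.03]
```

>>> step_arm(moves=[0.6,0,0.1,0,0.05,0,1,0.7,0,0.2,0,0.05,0,1,0.45,0,0.2,0,0,0,1,0,0,0.1,0,0,0,1,0,0,0,0,0,0,1])

```text
time: 32.2
tool_pos: [525.4, -28.8, 53.3]
tcp_rot: [3.139, -0.002, 0.839]
contact_force: [-0.7, -0.5, 0.6]
grip_width: 0.5
```

>>> step_arm(moves=[0,0,0.08,0,0,0,1,0.03,0,0.05,0,0,0,1])

```text
time: 32.37
tool_pos: [526.1, -27.6, 50.2]
tcp_rot: [3.139, -0.001, 0.842]
contact_force: [-4.4, -3.0, 13.8]
grip_width: 0.1
```

>>> step_arm(moves=[0.1,0,0.04,0,0,0,1,0.1,0,0.04,0,0,0,1])

```text
time: 32.53
tool_pos: [527.5, -26.0, 50.3]
tcp_rot: [3.139, 0.003, 0.843]
contact_force: [-6.7, -6.2, 12.5]
grip_width: 0.6
```

>>> step_arm(moves=[0.1,0,0.04,0,0,0,1,0.1,0,0.04,0,0,0,1])

```text
time: 32.7
tool_pos: [528.7, -24.9, 50.4]
tcp_rot: [3.139, 0.007, 0.844]
contact_force: [-4.4, -5.1, 8.9]
grip_width: 0.6
```

>>> step_arm(moves=[0.1,0,0.04,0,0,0,1,0.1,0,0.04,0,0,0,1])

```text
time: 32.87
tool_pos: [529.9, -23.9, 50.4]
tcp_rot: [3.138, 0.011, 0.845]
contact_force: [-4.8, -4.1, 10.4]
grip_width: 0.3
```

>>> step_arm(moves=[0,0,-0.3,0,0,0,1,0,0,-0.4,0,0,0,1,-0.4,0.1,-0.1,0,0,-0.7,0,-0.6,0.2,0,0,0,-0.7,0,-0.6,0.2,0,0,0,-0.7,0,-0.6,0.2,0,0,0,-0.7,0,-0.4,0.2,0,0,0,-0.7,0,0,0,0,0,0,0,0])

```text
time: 33.53
tool_pos: [514.6, -77.7, 71.7]
tcp_rot: [3.137, 0.009, 1.102]
contact_force: [-0.7, 1.0, -0.0]
grip_width: 35.7
```

Run:
```python
from wt import *
need((506,-86.7,33),63.2)
im=capture("wrist"); cv2.imwrite("pics/w25.png",im[:,:,::-1])
```

```text
t 33.53 pos [514.6 -77.7  71.7] rpy [179.8   0.5  63.1] F [-0.7  1.  -0. ] w 35.7
shift [-0.58 -0.19  1.94] turn [ 0.06  0.13 -0.02]
```

>>> step_arm(moves=[-0.2,-0.05,0.3,0.05,0.1,0,0,-0.2,-0.05,0.5,0,0,0,0,-0.1,-0.05,0.5,0,0,0,0,0,0,0.3,0,0,0,0,0,0,0.1,0,0,0,0,0,0,0,0,0,0,0])

```text
time: 34.08
tool_pos: [507.4, -82.7, 36.2]
tcp_rot: [3.141, -0.001, 1.094]
contact_force: [0.2, -0.2, 1.3]
grip_width: 45.8
```

Run:
```python
from wt import *
need((506,-86.7,32.5),63.2)
```

```text
t 34.08 pos [507.4 -82.7  36.2] rpy [ 1.80e+02 -1.00e-01  6.27e+01] F [ 0.2 -0.2  1.3] w 45.8
shift [-0.21  0.03  0.19] turn [ 0.01 -0.01 -0.13]
```

>>> step_arm(moves=[0,0,0.12,0,0,-0.12,0,0,0,0.05,0,0,0,0,0,0,0,0,0,0,1,0,0,0,0,0,0,1,0,0,0,0,0,0,1,0,0,0,0,0,0,1,0,0,0,0,0,0,1])

```text
time: 34.67
tool_pos: [508.5, -82.0, 33.5]
tcp_rot: [3.139, -0.002, 1.103]
contact_force: [-0.3, 0.1, -2.1]
grip_width: 23.7
```

```bash
cat > arc.py <<'E'
from h import *
import sys
def arc(dth,n,c=(562.3,5.1)):
    o=get_obs(); p=o["tool_pos"][:2]-np.array(c); print("r",np.hypot(*p),"ang",np.degrees(np.arctan2(p[1],p[0])))
    yaw=o["tcp_rot"][2]; 
    # constant chord in tool frame
    a=np.radians(dth/n); R=lambda t:np.array([[np.cos(t),-np.sin(t)],[np.sin(t),np.cos(t)]])
    d=R(a)@p-p; y=np.degrees(yaw)
    cx,sx=np.cos(yaw),np.sin(yaw); print("per row tool shift",np.round([(d@[cx,sx])/20,(d@[sx,-cx])/20],3),"turn z",-dth/n/4)
E
python3 - <<'E'
from arc import *
need((506,-86.7,32.5),63.2); arc(60,24)
E
```

```text
t 34.67 pos [508.5 -82.   33.5] rpy [ 1.799e+02 -1.000e-01  6.320e+01] F [-0.3  0.1 -2.1] w 23.7
shift [-0.27 -0.01  0.05] turn [ 0.04 -0.02  0.01]
r 102.38048276307892 ang -121.6978264832935
per row tool shift [-0.014  0.223] turn z -0.625
```

>>> step_arm(moves=[0,0.15,0,0,0,-0.42,1,0,0.22,0,0,0,-0.62,1,0,0.22,0,0,0,-0.62,1,0,0.22,0,0,0,-0.62,1])

```text
time: 35.0
tool_pos: [522.3, -89.2, 33.5]
tcp_rot: [3.141, -0.0, 1.265]
contact_force: [0.5, -0.8, -0.5]
grip_width: 24.0
```

Run:
```python
from arc import *
need((506,-86.7,32.5),63.2); arc(50,20)
```

```text
t 35.00 pos [522.3 -89.2  33.5] rpy [179.9  -0.   72.5] F [ 0.5 -0.8 -0.5] w 24.0
shift [-0.12 -0.82  0.05] turn [ 0.01 -0.    2.33]
r 102.45254911694279 ang -112.95226859937024
per row tool shift [-0.016  0.223] turn z -0.625
```

>>> step_arm(moves=[0,0.22,0,0,0,-0.62,1,0,0.22,0,0,0,-0.62,1,0,0.22,0,0,0,-0.62,1,0,0.22,0,0,0,-0.62,1,0,0.22,0,0,0,-0.62,1,0,0.22,0,0,0,-0.62,1,0,0.22,0,0,0,-0.62,1,0,0.22,0,0,0,-0.62,1])

```text
time: 35.67
tool_pos: [557.8, -97.4, 33.5]
tcp_rot: [3.142, 0.001, 1.622]
contact_force: [-0.4, 0.2, -0.9]
grip_width: 23.4
```

Run:
```python
from arc import *
need((506,-86.7,32.5),63.2); arc(50,20)
im=capture("wrist"); cv2.imwrite("pics/w26.png",im[:,:,::-1])
```

```text
t 35.67 pos [557.8 -97.4  33.5] rpy [180.    0.   92.9] F [-0.4  0.2 -0.9] w 23.4
shift [ 0.67 -2.56  0.05] turn [0.   0.01 7.43]
r 102.59233294565267 ang -92.53282622108314
per row tool shift [-0.016  0.223] turn z -0.625
```

>>> step_arm(moves=[0,0.22,0,0,0,-0.62,1,0,0.22,0,0,0,-0.62,1,0,0.22,0,0,0,-0.62,1,0,0.22,0,0,0,-0.62,1,0,0.22,0,0,0,-0.62,1,0,0.22,0,0,0,-0.62,1,0,0.22,0,0,0,-0.62,1,0,0.22,0,0,0,-0.62,1])

```text
time: 36.38
tool_pos: [593.1, -92.8, 33.5]
tcp_rot: [-3.142, 0.003, 1.972]
contact_force: [-0.0, -1.0, -0.8]
grip_width: 23.5
```

>>> step_arm(moves=[0,0.2,0,0,0,-0.5,1,0,0.15,0,0,0,-0.4,1,0,0.15,0,0,0,-0.4,1,0,0.1,0,0,0,-0.3,1])

```text
time: 36.72
tool_pos: [604.0, -88.7, 33.6]
tcp_rot: [-3.14, 0.003, 2.086]
contact_force: [-0.5, -1.7, -0.1]
grip_width: 23.8
```

Run:
```python
from arc import *
need((506,-86.7,32.5),63.2); arc(50,20)
```

```text
t 36.72 pos [604.  -88.7  33.6] rpy [-179.9    0.2  119.5] F [-0.5 -1.7 -0.1] w 23.8
shift [ 2.5  -4.22  0.05] turn [1.000e-02 5.000e-02 1.407e+01]
r 102.67364105105186 ang -66.03593664703637
per row tool shift [-0.017  0.223] turn z -0.625
```

>>> step_arm(moves=[0,0.12,0,0,0,-0.35,1,0,0.12,0,0,0,-0.35,1,0,0.12,0,0,0,-0.35,1,0,0.12,0,0,0,-0.35,1])

```text
time: 37.05
tool_pos: [613.5, -83.9, 33.6]
tcp_rot: [-3.141, 0.005, 2.19]
contact_force: [1.4, -1.7, -0.1]
grip_width: 23.5
```

>>> step_arm(moves=[0,0.1,0,0,0,-0.3,1,0,0.1,0,0,0,-0.3,1])

```text
time: 37.22
tool_pos: [616.9, -81.5, 33.5]
tcp_rot: [-3.141, 0.005, 2.236]
contact_force: [-0.8, -2.9, 0.6]
grip_width: 23.6
```

>>> step_arm(moves=[0,0.1,0,0,0,-0.25,1,0,0.1,0,0,0,-0.25,1])

```text
time: 37.38
tool_pos: [620.1, -78.8, 33.5]
tcp_rot: [-3.14, 0.004, 2.274]
contact_force: [-0.9, -2.1, 0.5]
grip_width: 23.7
```

Run:
```python
from arc import *
need((506,-86.7,32.5),63.2); arc(50,20)
im=capture("wrist"); cv2.imwrite("pics/w27.png",im[:,:,::-1])
```

```text
t 37.38 pos [620.1 -78.8  33.5] rpy [-179.9    0.2  130.3] F [-0.9 -2.1  0.5] w 23.7
shift [ 3.39 -4.61  0.05] turn [1.000e-02 6.000e-02 1.677e+01]
r 101.85815824382023 ang -55.44390234877223
per row tool shift [-0.017  0.222] turn z -0.625
```

>>> step_arm(moves=[0,0.1,0,0,0,-0.25,1,0,0.1,0,0,0,-0.25,1])

```text
time: 37.6
tool_pos: [623.3, -75.8, 33.5]
tcp_rot: [-3.14, 0.004, 2.312]
contact_force: [-0.0, -1.6, -0.6]
grip_width: 23.8
```

>>> step_arm(moves=[0,0.1,0,0,0,-0.25,1,0,0.1,0,0,0,-0.25,1])

```text
time: 37.77
tool_pos: [626.4, -72.9, 33.5]
tcp_rot: [-3.14, 0.003, 2.35]
contact_force: [-0.1, -2.4, -0.8]
grip_width: 23.5
```

Run:
```python
from arc import *
need((506,-86.7,32.5),63.2); arc(50,20); print(get_obs()["moment"])
im=capture("top"); crop(im,225,135,345,255,5,"t28")
im=capture("wrist"); crop(im,220,0,440,220,3.2,"w28")
```

```text
t 37.77 pos [626.4 -72.9  33.5] rpy [-179.9    0.2  134.7] F [-0.1 -2.4 -0.8] w 23.5
shift [ 3.74 -4.77  0.05] turn [1.000e-02 6.000e-02 1.787e+01]
r 100.94073410470845 ang -50.584054074789826
per row tool shift [-0.015  0.22 ] turn z -0.625
[-0.36448373 -0.00123202 -0.45853663]
```

>>> step_arm(moves=[0,-0.1,0,0,0,0.25,1,0,-0.12,0,0,0,0.35,1,0,-0.12,0,0,0,0.35,1,0,-0.05,0,0,0,0.2,1,0,0,0,0,0,0,1])

```text
time: 38.28
tool_pos: [620.6, -76.7, 33.5]
tcp_rot: [-3.141, 0.003, 2.264]
contact_force: [1.2, 0.8, -1.3]
grip_width: 23.7
```

Run:
```python
from arc import *
need((506,-86.7,32.5),63.2); arc(50,20); print(get_obs()["moment"])
im=capture("wrist"); crop(im,220,0,440,220,3.2,"w29")
```

```text
t 38.28 pos [620.6 -76.7  33.5] rpy [-180.     0.2  129.7] F [ 1.2  0.8 -1.3] w 23.7
shift [ 3.28 -4.72  0.04] turn [ 0.02  0.04 16.64]
r 100.41351027412188 ang -54.54148757831219
per row tool shift [-0.012  0.219] turn z -0.625
[ 0.05043957 -0.14577622  0.04437781]
```

Run:
```python
from wt import *
P=pt2tool(np.array([(272,75),(418,43),(508,157),(455,302),(322,331),(230,225)])/3.2+[220,0],-11.5)[:,:2]
yaw=np.degrees(2.264)
c=P.mean(0); 
for p in P:
    d=p-c; tool=np.degrees(np.arctan2(-d[1],d[0])); print(np.round(np.hypot(*d),1), round((tool+yaw-3.2)%60,1))
P=pt2tool(np.array([(404,0)]),0)
# initial from w13 same method (corners) yaw 1.1075, z tool=93.6-45
P=pt2tool(np.array([(335,120),(424,95),(483,160),(458,250),(380,272),(317,207)])/2.8+[180,0],48.6)[:,:2]; c=P.mean(0)
for p in P:
    d=p-c; tool=np.degrees(np.arctan2(-d[1],d[0])); print(np.round(np.hypot(*d),1), round((tool+63.46-3.2)%60,1))
```

```text
20.9 48.2
21.1 47.1
21.1 49.5
20.6 47.1
21.0 47.9
20.9 49.6
20.9 46.9
20.5 44.2
20.5 46.0
20.5 44.1
20.4 46.9
20.4 44.3
```

>>> step_arm(moves=[0,0,0,0,0,0,0.3,0,0,0,0,0,0,0.2,0,0,0,0,0,0,0.1,0,0,-0.5,0,0,0,0.1,0,0,-0.7,0,0,0,0.1,0,0,-0.3,0,0,0,0.1,0,0,0,0,0,0,1])

```text
time: 38.92
tool_pos: [619.9, -76.7, 65.6]
tcp_rot: [-3.14, 0.002, 2.265]
contact_force: [0.8, 0.0, 0.2]
grip_width: 38.3
```

Run:
```python
from wt import *
P=pt2tool([(299.7,137.5)],-17)[0]
w=Ro.from_euler("xyz",[-3.141,.003,2.264]).apply(P)+[620.6,-76.7,33.5]; print(w)
th=np.radians(114.4);c,s=np.cos(th),np.sin(th); t=w[:2]+9*np.array([c,s]); print(t)
need((t[0],t[1],60),114.4)
im=capture("wrist"); crop(im,220,0,440,220,3.2,"w30")
```

```text
[573.05743277 -33.42190845  50.31435376]
[569.3394929  -25.22575551]
t 38.92 pos [619.9 -76.7  65.6] rpy [-1.799e+02  1.000e-01  1.298e+02] F [0.8 0.  0.2] w 38.3
shift [ 3.59 -0.29  0.27] turn [-0.02  0.03  3.85]
```

>>> step_arm(moves=[0.4,0,0,0,0,0.7,1,0.6,-0.1,0,0,0,0.7,1,0.6,-0.15,0,0,0,0.7,1,0.6,-0.15,0,0,0,0.7,1,0.5,-0.15,0,0,0,0.7,1,0.3,-0.1,0,0,0,0.3,1,0,0,0,0,0,0,1])

```text
time: 39.55
tool_pos: [573.4, -31.8, 63.3]
tcp_rot: [-3.139, 0.002, 1.986]
contact_force: [-0.2, -0.8, -0.0]
grip_width: 0.2
```

Run:
```python
from wt import *
need((569.3,-25.2,53),114.4)
im=capture("wrist"); crop(im,220,80,440,300,3.2,"w31")
```

```text
t 39.55 pos [573.4 -31.8  63.3] rpy [-1.799e+02  1.000e-01  1.138e+02] F [-0.2 -0.8 -0. ] w 0.2
shift [ 0.39 -0.05  0.51] turn [-0.04  0.02 -0.15]
```

>>> step_arm(moves=[0.2,0,0.1,0,0,-0.1,1,0.15,0,0.2,0,0,0,1,0,0,0.1,0,0,0,1,0,0,0.05,0,0,0,1,0,0,0,0,0,0,1])

```text
time: 40.02
tool_pos: [571.9, -26.4, 52.7]
tcp_rot: [-3.14, 0.003, 1.997]
contact_force: [-0.4, 0.0, 0.5]
grip_width: 0.6
```

>>> step_arm(moves=[-0.03,0,0.07,0,0,0,1,-0.03,0,0.05,0,0,0,1])

```text
time: 40.18
tool_pos: [572.6, -27.6, 50.3]
tcp_rot: [-3.14, 0.002, 1.997]
contact_force: [-3.3, 2.0, 10.6]
grip_width: 0.6
```

>>> step_arm(moves=[-0.12,0,0.03,0,0,0,1,-0.15,0,0.03,0,0,0,1])

```text
time: 40.35
tool_pos: [574.7, -32.1, 50.5]
tcp_rot: [-3.14, 0.002, 1.997]
contact_force: [-2.6, 1.5, 6.5]
grip_width: 0.5
```

>>> step_arm(moves=[-0.15,0,0.03,0,0,0,1,-0.15,0,0.02,0,0,0,1])

```text
time: 40.52
tool_pos: [577.1, -37.4, 50.6]
tcp_rot: [-3.14, 0.001, 1.997]
contact_force: [-2.1, 2.2, 3.1]
grip_width: 0.4
```

>>> step_arm(moves=[-0.12,0,0.02,0,0,0,1,0,0,-0.3,0,0,0,1,-0.2,0,-0.3,0,0,0,1,-0.7,0,-0.1,0,0,0,1,-0.6,0,0,0,0,0,1,0,0,0,0,0,0,1])

```text
time: 41.02
tool_pos: [592.9, -70.7, 66.2]
tcp_rot: [3.141, 0.003, 1.998]
contact_force: [-1.0, -0.8, 0.0]
grip_width: 0.6
```

Run:
```python
from wt import *
need((572,-28,53),114.4)
im=capture("wrist"); crop(im,220,30,440,250,3.2,"w32")
```

```text
t 41.02 pos [592.9 -70.7  66.2] rpy [180.    0.2 114.5] F [-1.  -0.8  0. ] w 0.6
shift [ 2.38 -0.07  0.65] turn [0.   0.05 0.02]
```

Run:
```python
from wt import *
need((621.5,-79,66),129.5)
```

```text
t 41.07 pos [592.4 -70.   66. ] rpy [-1.800e+02  1.000e-01  1.145e+02] F [0.1 0.6 0. ] w 0.1
shift [-1.01  1.14  0.  ] turn [-0.01  0.04 -3.76]
```

>>> step_arm(moves=[-0.1,0.25,0,0,0,-0.7,0,-0.2,0.25,0,0,0,-0.75,0,-0.25,0.25,0,0,0,-0.75,0,-0.3,0.1,0,0,0,-0.75,0,-0.3,0.1,0,0,0,-0.7,0,0,0,0,0,0,0,0])

```text
time: 41.57
tool_pos: [620.9, -82.0, 63.9]
tcp_rot: [-3.139, -0.001, 2.261]
contact_force: [0.2, 0.2, -0.2]
grip_width: 36.1
```

Run:
```python
from wt import *
need((621.5,-79,33),129.5)
im=capture("wrist"); cv2.imwrite("pics/w33.png",im[:,:,::-1])
```

```text
t 41.57 pos [620.9 -82.   63.9] rpy [-1.798e+02 -1.000e-01  1.295e+02] F [ 0.2  0.2 -0.2] w 36.1
shift [0.09 0.12 1.55] turn [-0.04 -0.02  0.01]
```

>>> step_arm(moves=[0,0.05,0.4,0,0,0,0,0,0.05,0.5,0,0,0,0,0,0,0.4,0,0,0,0,0,0,0.15,0,0,0,0,0,0,0,0,0,0,0])

```text
time: 42.03
tool_pos: [619.7, -79.1, 30.4]
tcp_rot: [-3.136, -0.005, 2.254]
contact_force: [2.2, -0.9, 5.5]
grip_width: 46.4
```

Run:
```python
from wt import *
need((621.5,-79,31.8),129.5)
```

```text
t 42.03 pos [619.7 -79.1  30.4] rpy [-179.7   -0.3  129.1] F [ 2.2 -0.9  5.5] w 46.4
shift [-0.05  0.07 -0.07] turn [-0.08 -0.07 -0.09]
```

>>> step_arm(moves=[0,0,-0.04,-0.05,-0.05,0,0,0,0,0,0,0,0,1,0,0,0,0,0,0,1,0,0,0,0,0,0,1,0,0,0,0,0,0,1,0,0,0,0,0,0,1])

```text
time: 42.53
tool_pos: [619.8, -78.8, 31.4]
tcp_rot: [-3.141, -0.001, 2.253]
contact_force: [-0.4, -0.2, -1.6]
grip_width: 23.8
```

>>> step_arm(moves=[0,0,-0.1,0,0,0,1,0,0,-0.2,0,0,0,1,0,0,-0.2,0,0,0,1,0,0,-0.2,0,0,0,1])

```text
time: 42.87
tool_pos: [617.8, -78.5, 43.9]
tcp_rot: [-3.137, -0.005, 2.253]
contact_force: [-0.0, -0.4, -4.4]
grip_width: 24.0
```

Run:
```python
from wt import *
need((621.5,-79,80),129.5)
im=capture("wrist"); cv2.imwrite("pics/w34.png",im[:,:,::-1])
```

```text
t 42.87 pos [617.8 -78.5  43.9] rpy [-179.7   -0.3  129.1] F [-0.  -0.4 -4.4] w 24.0
shift [-0.13  0.12 -1.8 ] turn [-0.07 -0.07 -0.1 ]
```

>>> step_arm(moves=[0,0,0.2,0,0,0,1,0,0,0.2,0,0,0,1,0,0,0.15,0,0,0,1,0,0,0.03,0,0,0,1,0,0,0,0,0,0,1])

```text
time: 43.33
tool_pos: [618.1, -78.7, 32.2]
tcp_rot: [-3.138, -0.004, 2.253]
contact_force: [-1.1, -0.5, -5.5]
grip_width: 24.0
```

Run:
```python
from wt import *
need((619.8,-78.8,31.4),129.1)
```

```text
t 43.33 pos [618.1 -78.7  32.2] rpy [-179.8   -0.2  129.1] F [-1.1 -0.5 -5.5] w 24.0
shift [-0.06  0.06  0.04] turn [-0.06 -0.06  0.  ]
```

>>> step_arm(moves=[0,0,0.05,0,0,0,1,0,0,0,0,0,0,0.3,0,0,0,0,0,0,0.1,0,0,0,0,0,0,0,0,0,-0.5,0,0,0,0,0,0,-0.9,0,0,0,0,0,0,-0.9,0,0,0,0,0,0,-0.9,0,0,0,0])

```text
time: 44.0
tool_pos: [617.7, -78.4, 97.4]
tcp_rot: [-3.136, -0.007, 2.253]
contact_force: [-0.2, 0.1, -0.2]
grip_width: 46.0
```

Run:
```python
from wt import *
need((500,-60,200),90)
```

```text
t 44.00 pos [617.7 -78.4  97.4] rpy [-179.7   -0.4  129.1] F [-0.2  0.1 -0.2] w 46.0
shift [ 4.46 -4.01 -5.08] turn [-0.11 -0.07  9.77]
```

Run:
```python
from wt import *
need((640,60,170),183.2); rows((640,60,170),183.2,14)
```

```text
t 44.00 pos [617.7 -78.4  97.4] rpy [-179.7   -0.4  129.1] F [-0.2  0.1 -0.2] w 46.0
shift [ 4.69  5.21 -3.63] turn [ -0.03  -0.13 -13.53]
rows n=14 turn/row [-0.   -0.01 -0.97]
[0.34, 0.37, -0.26]
[0.31, 0.39, -0.26]
[0.28, 0.41, -0.26]
[0.25, 0.43, -0.26]
[0.22, 0.45, -0.26]
[0.19, 0.46, -0.26]
[0.16, 0.47, -0.26]
[0.13, 0.48, -0.26]
[0.1, 0.49, -0.26]
[0.06, 0.5, -0.26]
[0.03, 0.5, -0.26]
[-0.01, 0.5, -0.26]
[-0.04, 0.5, -0.26]
[-0.07, 0.5, -0.26]
```

>>> step_arm(moves=[0,0,-0.8,0,0,-0.95,0,0.1,0.2,-0.9,0,0,-0.95,0,0.3,0.4,-0.9,0,0,-0.95,0,0.3,0.4,-0.7,0,0,-0.95,0,0.25,0.45,-0.3,0,0,-0.95,0,0.2,0.5,0,0,0,-0.95,0,0.2,0.5,0,0,0,-0.95,0,0.15,0.5,0,0,0,-0.95,0])

```text
time: 44.67
tool_pos: [630.2, -12.8, 190.4]
tcp_rot: [3.14, 0.013, 2.803]
contact_force: [0.9, 0.2, -0.2]
grip_width: 45.9
```

>>> step_arm(moves=[0.15,0.5,0,0,0,-0.95,0,0.1,0.5,0,0,0,-0.95,0,0.05,0.5,0,0,0,-0.95,0,0,0.5,0,0,0,-0.95,0,-0.05,0.3,0,0,0,-0.8,0,0,0,0,0,0,0,0])

```text
time: 45.17
tool_pos: [636.1, 38.4, 199.5]
tcp_rot: [-3.139, 0.023, -3.137]
contact_force: [-0.7, -0.3, 0.2]
grip_width: 46.1
```

Run:
```python
from wt import *
need((656.6,105.7,150),183.2)
im=capture("wrist"); cv2.imwrite("pics/w35.png",im[:,:,::-1])
im=capture("scene"); cv2.imwrite("pics/s35.png",im[:,:,::-1])
```

```text
t 45.17 pos [636.1  38.4 199.5] rpy [-179.9    1.3 -179.7] F [-0.7 -0.3  0.2] w 46.1
shift [-0.98  3.37  2.49] turn [-0.04  0.33 -0.74]
```

Run:
```python
from wt import *
im=cv2.imread("pics/w35.png")[:,:,::-1]; crop(im,340,0,420,240,3,"w35c"); 
im=cv2.imread("pics/s35.png")[:,:,::-1]; crop(im,420,130,550,250,5,"s35b")
o=dict(tool_pos=np.array([636.1,38.4,199.5]),tcp_rot=np.array([-3.139,.023,-3.137])); C=cam("wrist",o)
print(p2w(C,[(388,213),(387,164),(390,108),(381,6)],94))
th=np.radians(3.17);c,s=np.cos(th),np.sin(th)
for x in(100,50,0,-50,-100): 
    p=np.array([560.3+x*c-65*s,35.3+x*s+65*c,94]);print(x,p[:2],w2p(C,p))
```

```text
[[653.72416797 105.58330658  94.        ]
 [605.93674185 101.18002078  94.        ]
 [556.48587897 100.47827643  94.        ]
 [476.85277188  88.16765469  94.        ]]
100 [656.55256906 105.7304121 ] [[387.93403206 215.74726288]]
50 [606.62907629 102.96547635] [[388.8757116  164.75755332]]
0 [556.70558352 100.2005406 ] [[389.66728608 108.2574121 ]]
-50 [506.78209076  97.43560485] [[390.21512762  46.08889781]]
-100 [456.85859799  94.6706691 ] [[390.37812437 -21.47441186]]
```

Run:
```python
from h import *
C=cam("scene")
f=lambda p: np.array(p,float)/5+[420,130]-.4
W=p2w(C,f([(132,118),(440,133),(546,445),(165,497),(496,518)]),[75,75,75,0,0])
t,a,r=fitrigid([(-130,-100),(-130,100),(130,100),(130,-100),(130,100)],W);print(t,np.degrees(a),np.round(r,1).tolist())
```

```text
[441.2082475  350.19037458] -0.9799284354781845 [[1.1, -2.1], [-1.8, 1.7], [3.4, 0.0], [-1.8, 0.8], [-0.9, -0.3]]
```

>>> step_arm(moves=[-0.2,0.8,0.4,0,0.1,-0.25,0,-0.2,0.9,0.5,0,0.1,-0.25,0,-0.2,0.8,0.7,0,0.1,-0.2,0,-0.2,0.7,0.7,0,0,0,0,-0.1,0.1,0.2,0,0,0,0,0,0,0,0,0,0,0])

```text
time: 45.77
tool_pos: [654.5, 102.9, 148.4]
tcp_rot: [-3.136, 0.004, -3.103]
contact_force: [-0.0, -0.3, -0.8]
grip_width: 46.0
```

Run:
```python
from wt import *
need((656.6,105.7,60),183.2)
```

```text
t 45.77 pos [654.5 102.9 148.4] rpy [-179.7    0.2 -177.8] F [-0.  -0.3 -0.8] w 46.0
shift [-0.09  0.16  4.42] turn [-0.08  0.06 -0.25]
```

>>> step_arm(moves=[-0.1,0.15,0.6,-0.1,0.05,-0.25,0,0,0,0.9,0,0,0,0,0,0,0.9,0,0,0,0,0,0,0.9,0,0,0,0,0,0,0.5,0,0,0,0,0,0,0,0,0,0,0])

```text
time: 46.27
tool_pos: [657.5, 103.4, 67.6]
tcp_rot: [3.139, 0.002, -3.085]
contact_force: [-1.2, 0.0, -0.5]
grip_width: 46.1
```

Run:
```python
from wt import *
need((656.6,105.7,60),183.2)
```

```text
t 46.27 pos [657.5 103.4  67.6] rpy [ 1.799e+02  1.000e-01 -1.768e+02] F [-1.2  0.  -0.5] w 46.1
shift [0.04 0.12 0.38] turn [0.03 0.02 0.01]
```

>>> step_arm(moves=[0,0.1,0.3,0,0,0,0,0,0,0.05,0,0,0,0,0,0,0,0,0,0,1,0,0,0,0,0,0,1,0,0,0,0,0,0,1,0,0,0,0,0,0,1,0,0,-0.3,0,0,0,1,0,0,-0.6,0,0,0,1])

```text
time: 46.93
tool_pos: [657.9, 104.6, 80.2]
tcp_rot: [3.139, 0.002, -3.086]
contact_force: [-0.8, -0.1, -1.4]
grip_width: 25.6
```

Run:
```python
from wt import *
need((656.6,105.7,150),183.2)
im=capture("wrist"); cv2.imwrite("pics/w36.png",im[:,:,::-1])
```

```text
t 46.93 pos [657.9 104.6  80.2] rpy [ 1.799e+02  1.000e-01 -1.768e+02] F [-0.8 -0.1 -1.4] w 25.6
shift [ 0.05  0.07 -3.49] turn [0.03 0.03 0.  ]
```

Run:
```python
from wt import *
print(p2w(cam("top"),[(197,132),(162,152)],[120,60]))
need((485,310,165),183.2)
```

```text
[[725.00259745 249.4711188  120.        ]
 [680.77799414 372.94095233  60.        ]]
t 46.98 pos [659.6 104.7  83.8] rpy [ 179.9    0.4 -176.8] F [1.2 0.7 1.1] w 25.6
shift [ 8.11 10.75 -4.1 ] turn [0.03 0.11 0.  ]
```

>>> step_arm(moves=[0.1,0,-0.7,0,0,0,1,0.3,0,-0.8,0,0,0,1,0.5,0.3,-0.9,0,0,0,1,0.5,0.6,-0.9,0,0,0,1,0.5,0.9,-0.7,0,0,0,1,0.5,0.95,0,0,0,0,1,0.5,0.95,0,0,0,0,1,0.5,0.95,0,0,0,0,1])

```text
time: 47.65
tool_pos: [588.4, 192.3, 176.7]
tcp_rot: [3.14, 0.023, -3.093]
contact_force: [0.4, -0.3, -0.7]
grip_width: 25.4
```

>>> step_arm(moves=[0.5,0.95,0,0,0,0,1,0.5,0.95,0,0,0,0,1,0.5,0.95,0,0,0,0,1,0.5,0.95,0,0,0,0,1,0.5,0.95,0,0,0,0,1,0.4,0.95,0,0,0,0,1,0.4,0.95,0,0,0,0,1,0.3,0.9,0,0,0,0,1])

```text
time: 48.32
tool_pos: [505.6, 347.5, 185.6]
tcp_rot: [3.135, 0.036, -3.093]
contact_force: [0.9, 0.6, -0.8]
grip_width: 25.5
```

Run:
```python
from wt import *
need((485,390,165),180)
im=capture("wrist"); cv2.imwrite("pics/w37.png",im[:,:,::-1])
im=capture("top"); crop(im,110,130,260,290,4.5,"t37")
```

```text
t 48.32 pos [505.6 347.5 185.6] rpy [ 179.6    2.1 -177.2] F [ 0.9  0.6 -0.8] w 25.5
shift [0.96 2.17 1.01] turn [0.1  0.52 0.7 ]
```

Run:
```python
from wt import *
C=cam("top"); f=lambda p: np.array(p,float)/4.5+[110,130]-.4
W=p2w(C,f([(430,282),(393,655)]),0); print(W)
d=W[0]-W[1]; print(np.hypot(*d[:2]),np.degrees(np.arctan2(d[1],d[0])))
print(p2w(C,f([(405,250)]),75))
o=dict(tool_pos=np.array([505.6,347.5,185.6]),tcp_rot=np.array([3.135,.036,-3.093]));Cw=cam("wrist",o)
print(p2w(Cw,[(238,215),(395,230),(238,30),(424,30)],4))
```

```text
[[568.49578743 249.5589889    0.        ]
 [307.49264863 256.34969622   0.        ]]
261.0914632232563 -1.4903694826430773
[[573.50768178 244.81227953  75.        ]]
[[560.31380457 250.52186846   4.        ]
 [571.91207902 450.13784477   4.        ]
 [352.16493606 256.73082159   4.        ]
 [341.92322049 453.08048377   4.        ]]
```

>>> step_arm(moves=[0.2,0.7,0,0.1,0.2,0.3,1,0.2,0.7,0.1,0,0.2,0.3,1,0.2,0.6,0.3,0,0.1,0.1,1,0.1,0.1,0.6,0,0,0,1,0,0,0.8,0,0,0,1,0,0,0.8,0,0,0,1,0,0,0.5,0,0,0,1,0,0,0,0,0,0,1])

```text
time: 49.08
tool_pos: [493.8, 390.1, 128.4]
tcp_rot: [3.137, 0.011, -3.141]
contact_force: [-0.8, 0.6, -1.5]
grip_width: 25.3
```

Run:
```python
from wt import *
need((490,392,57),180)
```

```text
t 49.08 pos [493.8 390.1 128.4] rpy [ 179.8    0.6 -180. ] F [-0.8  0.6 -1.5] w 25.3
shift [0.23 0.08 3.57] turn [0.06 0.16 0.01]
```

>>> step_arm(moves=[0.1,0.05,0.7,0.05,0.1,0,1,0.05,0,0.9,0,0,0,1,0,0,0.9,0,0,0,1,0,0,0.5,0,0,0,1,0,0,0.1,0,0,0,1,0,0,0,0,0,0,1])

```text
time: 49.58
tool_pos: [494.1, 390.6, 66.0]
tcp_rot: [3.139, 0.008, 3.14]
contact_force: [0.2, 1.2, -0.9]
grip_width: 25.6
```

Run:
```python
from wt import *
need((490,392,57),180)
```

```text
t 49.58 pos [494.1 390.6  66. ] rpy [179.9   0.5 179.9] F [ 0.2  1.2 -0.9] w 25.6
shift [0.21 0.07 0.45] turn [ 0.04  0.12 -0.03]
```

>>> step_arm(moves=[0,0,0.3,0,0.1,0,1,0,0,0.2,0,0,0,1,0,0,0.05,0,0,0,1,0,0,0,0,0,0,1])

```text
time: 49.92
tool_pos: [495.7, 391.5, 57.1]
tcp_rot: [3.136, 0.004, 3.14]
contact_force: [-0.2, 0.1, -1.9]
grip_width: 25.2
```

>>> step_arm(moves=[0,0,0.08,0,0,0,1,0,0,0.03,0,0,0,1,0,0,0,0,0,0,0.3,0,0,0,0,0,0,0.15,0,0,0,0,0,0,0.1,0,0,-0.4,0,0,0,0.1,0,0,-0.8,0,0,0,0.1,0,0,-0.9,0,0,0,0.1])

```text
time: 50.58
tool_pos: [494.7, 390.9, 97.3]
tcp_rot: [3.138, 0.002, 3.14]
contact_force: [-0.8, -0.2, 0.5]
grip_width: 41.0
```

>>> step_arm(moves=[0,0,-0.9,0,0,0,0.1,0,-0.3,-0.9,0,0,0,0,0,-0.6,-0.3,0,0,0,0,-0.3,-0.9,0,0,0,0,0,-0.4,-0.9,0,0,0,0,0,-0.4,-0.9,0,0,0,0,0,-0.4,-0.9,0,0,0,0,0,-0.4,-0.9,0,0,0,0,0])

```text
time: 51.25
tool_pos: [533.2, 280.5, 147.8]
tcp_rot: [3.133, 0.01, -3.137]
contact_force: [0.5, 0.1, -0.4]
grip_width: 45.7
```

Run:
```python
from wt import *
need((606.6,103,140),183.2)
im=capture("top"); crop(im,110,130,260,290,4.5,"t38")
```

```text
t 51.25 pos [533.2 280.5 147.8] rpy [ 179.5    0.6 -179.7] F [ 0.5  0.1 -0.4] w 45.7
shift [-3.62 -8.9   0.35] turn [ 0.12  0.14 -0.73]
```

>>> step_arm(moves=[-0.4,-0.95,0,0,0.05,-0.1,0,-0.4,-0.95,0,0,0.05,-0.1,0,-0.4,-0.95,0,0,0,-0.1,0,-0.4,-0.95,0,0,0,-0.1,0,-0.4,-0.95,0,0,0,-0.1,0,-0.4,-0.95,0,0,0,-0.1,0,-0.4,-0.95,0,0,0,-0.1,0,-0.4,-0.9,0,0,0,0,0])

```text
time: 51.97
tool_pos: [601.7, 117.7, 145.9]
tcp_rot: [3.136, -0.0, -3.088]
contact_force: [0.7, -0.1, -1.2]
grip_width: 46.0
```

>>> step_arm(moves=[-0.1,-0.5,0.2,0,0,0,0,0,0,0,0,0,0,0])

```text
time: 52.13
tool_pos: [605.0, 102.9, 141.1]
tcp_rot: [3.137, -0.0, -3.093]
contact_force: [0.3, 0.7, 0.1]
grip_width: 45.7
```

Run:
```python
from wt import *
need((606.6,103,60),183.2)
im=capture("wrist"); cv2.imwrite("pics/w39.png",im[:,:,::-1])
```

```text
t 52.13 pos [605.  102.9 141.1] rpy [ 179.7   -0.  -177.2] F [0.3 0.7 0.1] w 45.7
shift [-0.08 -0.02  4.06] turn [ 0.07 -0.   -0.1 ]
```

>>> step_arm(moves=[-0.05,0,0.7,0.05,0,-0.1,0,0,0,0.9,0,0,0,0,0,0,0.9,0,0,0,0,0,0,0.7,0,0,0,0,0,0,0.3,0,0,0,0,0,0,0,0,0,0,0])

```text
time: 52.68
tool_pos: [603.2, 110.1, 70.1]
tcp_rot: [3.138, 0.001, -3.082]
contact_force: [-0.7, -0.2, 0.1]
grip_width: 45.9
```

Run:
```python
from wt import *
need((606.6,103,60),183.2)
```

```text
t 52.68 pos [603.2 110.1  70.1] rpy [ 1.798e+02  1.000e-01 -1.766e+02] F [-0.7 -0.2  0.1] w 45.9
shift [-0.15 -0.37  0.51] turn [0.06 0.02 0.05]
```

>>> step_arm(moves=[-0.15,-0.35,0.1,0,0,0,0,0,0,0.3,0,0,0,0,0,0,0.05,0,0,0,0,0,0,0,0,0,0,0])

```text
time: 53.02
tool_pos: [607.5, 104.4, 62.6]
tcp_rot: [3.137, 0.004, -3.08]
contact_force: [-0.3, 0.2, -0.3]
grip_width: 46.1
```

Run:
```python
from wt import *
need((606.6,103,60),183.2)
```

```text
t 53.02 pos [607.5 104.4  62.6] rpy [ 179.8    0.2 -176.5] F [-0.3  0.2 -0.3] w 46.1
shift [ 0.05 -0.07  0.13] turn [0.06 0.06 0.08]
```

>>> step_arm(moves=[0,-0.05,0.12,0,0,0,0,0,0,0,0,0,0,1,0,0,0,0,0,0,1,0,0,0,0,0,0,1,0,0,0,0,0,0,1,0,0,-0.3,0,0,0,1,0,0,-0.7,0,0,0,1,0,0,-0.9,0,0,0,1])

```text
time: 53.68
tool_pos: [605.4, 102.7, 96.9]
tcp_rot: [3.137, -0.002, -3.081]
contact_force: [0.0, -0.2, -1.2]
grip_width: 25.5
```

Run:
```python
from wt import *
need((490,312,160),180)
```

```text
t 53.68 pos [605.4 102.7  96.9] rpy [ 1.798e+02 -1.000e-01 -1.765e+02] F [ 0.  -0.2 -1.2] w 25.5
shift [ 5.13 10.81 -3.1 ] turn [ 0.06 -0.03  0.87]
```

>>> step_arm(moves=[0,0,-0.9,0,0,0,1,0.2,0.3,-0.9,0,0,0.1,1,0.4,0.7,-0.7,0,0,0.1,1,0.45,0.95,-0.3,0,0,0.1,1,0.45,0.95,0,0,0,0.1,1,0.45,0.95,0,0,0,0.1,1,0.45,0.95,0,0,0,0.1,1,0.45,0.95,0,0,0,0.1,1])

```text
time: 54.35
tool_pos: [545.9, 215.6, 164.0]
tcp_rot: [3.137, 0.008, -3.139]
contact_force: [0.4, 0.5, -0.4]
grip_width: 25.5
```

>>> step_arm(moves=[0.45,0.95,0,0,0.1,0.1,1,0.45,0.95,0,0,0.1,0.1,1,0.45,0.95,0,0,0.1,0,1,0.4,0.9,0,0,0,0,1,0.3,0.6,0,0,0,0,1,0,0,0,0,0,0,1])

```text
time: 54.85
tool_pos: [500.5, 310.5, 167.7]
tcp_rot: [3.135, -0.014, 3.133]
contact_force: [0.5, 0.4, -0.8]
grip_width: 25.3
```

Run:
```python
from wt import *
need((490,312,57),180)
im=capture("wrist"); cv2.imwrite("pics/w40.png",im[:,:,::-1])
```

```text
t 54.85 pos [500.5 310.5 167.7] rpy [179.6  -0.8 179.5] F [ 0.5  0.4 -0.8] w 25.3
shift [0.45 0.03 5.54] turn [ 0.1  -0.19 -0.13]
```

>>> step_arm(moves=[0.2,0,0.7,0.05,-0.1,-0.1,1,0.15,0,0.9,0,-0.05,0,1,0.1,0,0.9,0,0,0,1,0,0,0.9,0,0,0,1,0,0,0.9,0,0,0,1,0,0,0.4,0,0,0,1,0,0,0,0,0,0,1])

```text
time: 55.48
tool_pos: [496.4, 303.9, 72.9]
tcp_rot: [3.14, 0.004, 3.137]
contact_force: [0.8, -1.4, -0.9]
grip_width: 25.7
```

Run:
```python
from wt import *
need((490,312,55.5),180)
```

```text
t 55.48 pos [496.4 303.9  72.9] rpy [179.9   0.3 179.7] F [ 0.8 -1.4 -0.9] w 25.7
shift [0.33 0.4  0.87] turn [ 0.02  0.06 -0.07]
```

>>> step_arm(moves=[0.1,0.3,0.2,0,0,0,1,0,0.05,0.35,0,0,0,1,0,0,0.15,0,0,0,1,0,0,0.05,0,0,0,1,0,0,0,0,0,0,1])

```text
time: 55.9
tool_pos: [496.9, 311.0, 59.3]
tcp_rot: [3.139, 0.009, 3.135]
contact_force: [-0.3, -0.0, -0.6]
grip_width: 25.5
```

Run:
```python
from wt import *
need((490,312,55.5),180)
```

```text
t 55.90 pos [496.9 311.   59.3] rpy [179.8   0.5 179.6] F [-0.3 -0.  -0.6] w 25.5
shift [0.35 0.05 0.19] turn [ 0.04  0.12 -0.09]
```

>>> step_arm(moves=[0,0,0.15,0,0.1,0,1,0,0,0.08,0,0,0,1,0,0,0,0,0,0,1])

```text
time: 56.15
tool_pos: [497.6, 311.5, 55.6]
tcp_rot: [3.138, 0.003, 3.135]
contact_force: [0.6, 0.4, -1.5]
grip_width: 25.3
```

>>> step_arm(moves=[0,0,0,0,0,0,0.3,0,0,0,0,0,0,0.15,0,0,0,0,0,0,0.1,0,0,-0.4,0,0,0,0.1,0,0,-0.8,0,0,0,0.1,0,0,-0.9,0,0,0,0.1,0,0,-0.9,0,0,0,0.1,-0.1,-0.3,-0.8,0,0,0,0.1])

```text
time: 56.82
tool_pos: [497.6, 305.1, 133.6]
tcp_rot: [3.14, -0.002, 3.136]
contact_force: [1.1, 0.5, 0.1]
grip_width: 41.5
```

Run:
```python
from wt import *
need((556.7,100.2,140),183.2)
```

```text
t 56.82 pos [497.6 305.1 133.6] rpy [ 1.799e+02 -1.000e-01  1.797e+02] F [1.1 0.5 0.1] w 41.5
shift [ -3.01 -10.23  -0.35] turn [ 0.03 -0.03 -0.88]
```

>>> step_arm(moves=[-0.2,-0.8,-0.3,0,0,-0.1,0,-0.3,-0.95,0,0,0,-0.1,0,-0.3,-0.95,0,0,0,-0.1,0,-0.3,-0.95,0,0,0,-0.1,0,-0.3,-0.95,0,0,0,-0.1,0,-0.3,-0.95,0,0,0,-0.1,0,-0.3,-0.95,0,0,0,-0.1,0,-0.3,-0.95,0,0,0,-0.1,0])

```text
time: 57.48
tool_pos: [550.9, 155.8, 152.3]
tcp_rot: [3.134, 0.015, -3.082]
contact_force: [-0.1, -0.2, -0.1]
grip_width: 45.9
```

>>> step_arm(moves=[-0.2,-0.9,0,0,0,-0.1,0,-0.1,-0.5,0,0,0,0,0,0,0,0,0,0,0,0,0,0,0,0,0,0,0])

```text
time: 57.82
tool_pos: [560.6, 123.4, 155.0]
tcp_rot: [3.135, 0.019, -3.08]
contact_force: [-0.7, 1.3, -0.6]
grip_width: 45.8
```

Run:
```python
from wt import *
need((556.7,100.2,60),183.2)
im=capture("wrist"); cv2.imwrite("pics/w41.png",im[:,:,::-1])
```

```text
t 57.82 pos [560.6 123.4 155. ] rpy [ 179.6    1.1 -176.4] F [-0.7  1.3 -0.6] w 45.8
shift [ 0.36 -1.18  4.74] turn [0.1  0.27 0.09]
```

>>> step_arm(moves=[0.15,-0.6,0.3,0.05,0.15,0.05,0,0.15,-0.5,0.5,0.05,0.1,0,0,0,-0.05,0.8,0,0,0,0,0,0,0.8,0,0,0,0,0,0,0.8,0,0,0,0,0,0,0.4,0,0,0,0,0,0,0,0,0,0,0])

```text
time: 58.45
tool_pos: [552.7, 100.0, 76.9]
tcp_rot: [-3.14, -0.004, -3.077]
contact_force: [0.2, 0.2, 0.1]
grip_width: 46.2
```

Run:
```python
from wt import *
need((556.7,100.2,60),183.2)
```

```text
t 58.45 pos [552.7 100.   76.9] rpy [-179.9   -0.2 -176.3] F [0.2 0.2 0.1] w 46.2
shift [-0.2  -0.    0.84] turn [-0.02 -0.06  0.12]
```

>>> step_arm(moves=[-0.15,0,0.4,0,0,0.1,0,0,0,0.35,0,0,0,0,0,0,0.1,0,0,0,0,0,0,0,0,0,0,0])

```text
time: 58.78
tool_pos: [555.9, 100.2, 58.5]
tcp_rot: [-3.14, -0.004, -3.084]
contact_force: [0.2, 0.9, -0.4]
grip_width: 45.7
```

Run:
```python
from wt import *
need((556.7,100.2,60),183.2)
```

```text
t 58.78 pos [555.9 100.2  58.5] rpy [-179.9   -0.2 -176.7] F [ 0.2  0.9 -0.4] w 45.7
shift [-0.04 -0.   -0.08] turn [-0.02 -0.06  0.02]
```

>>> step_arm(moves=[0,0,0,0,0,0,1,0,0,0,0,0,0,1,0,0,0,0,0,0,1,0,0,0,0,0,0,1,0,0,-0.3,0,0,0,1,0,0,-0.7,0,0,0,1,0,0,-0.9,0,0,0,1,0,0,-0.9,0,0,0,1])

```text
time: 59.45
tool_pos: [554.2, 100.3, 115.1]
tcp_rot: [-3.14, -0.01, -3.084]
contact_force: [-0.0, 0.3, -0.6]
grip_width: 25.6
```

Run:
```python
from wt import *
need((405,392,160),180)
```

```text
t 59.45 pos [554.2 100.3 115.1] rpy [-179.9   -0.6 -176.7] F [-0.   0.3 -0.6] w 25.6
shift [ 6.63 14.99 -2.21] turn [-0.03 -0.14  0.82]
```

>>> step_arm(moves=[0.2,0.3,-0.9,0,0,0.05,1,0.4,0.7,-0.9,0,0,0.05,1,0.4,0.95,-0.3,0,0,0.05,1,0.4,0.95,0,0,0,0.05,1,0.4,0.95,0,0,0,0.05,1,0.4,0.95,0,0,0,0.05,1,0.4,0.95,0,0,0,0.05,1,0.4,0.95,0,0,0,0.05,1])

```text
time: 60.12
tool_pos: [491.0, 233.4, 169.6]
tcp_rot: [-3.141, 0.005, -3.12]
contact_force: [0.9, -0.0, -1.1]
grip_width: 25.1
```

>>> step_arm(moves=[0.4,0.95,0,0,0.05,0.05,1,0.4,0.95,0,0,0.05,0.05,1,0.4,0.95,0,0,0.05,0.05,1,0.4,0.95,0,0,0.05,0.05,1,0.45,0.95,0,0,0.05,0.05,1,0.45,0.95,0,0,0.05,0.05,1,0.45,0.95,0,0,0,0,1,0.45,0.9,0,0,0,0,1])

```text
time: 60.78
tool_pos: [416.9, 391.3, 175.4]
tcp_rot: [3.14, -0.013, 3.141]
contact_force: [-0.6, -0.3, -1.3]
grip_width: 25.5
```

Run:
```python
from wt import *
need((405,392,160),180)
```

```text
t 60.78 pos [416.9 391.3 175.4] rpy [179.9  -0.7 179.9] F [-0.6 -0.3 -1.3] w 25.5
shift [0.59 0.03 0.78] turn [ 0.02 -0.18 -0.01]
```

>>> step_arm(moves=[0.3,-0.1,0.2,0,-0.1,0,1,0.2,0,0.6,0,-0.05,0,1,0,0,0.8,0,0,0,1,0,0,0.9,0,0,0,1,0,0,0.9,0,0,0,1,0,0,0.5,0,0,0,1,0,0,0,0,0,0,1])

```text
time: 61.37
tool_pos: [403.9, 395.8, 100.2]
tcp_rot: [3.134, 0.004, -3.135]
contact_force: [0.2, -0.7, -1.3]
grip_width: 25.6
```

Run:
```python
from wt import *
need((405,392,55),180)
im=capture("wrist"); cv2.imwrite("pics/w42.png",im[:,:,::-1])
```

```text
t 61.37 pos [403.9 395.8 100.2] rpy [ 179.5    0.2 -179.6] F [ 0.2 -0.7 -1.3] w 25.6
shift [-0.04 -0.21  2.26] turn [0.11 0.06 0.09]
```

>>> step_arm(moves=[0,-0.2,0.5,0.1,0.05,0.05,1,0,0,0.8,0,0,0,1,0,0,0.6,0,0,0,1,0,0,0.2,0,0,0,1,0,0,0,0,0,0,1])

```text
time: 61.83
tool_pos: [407.5, 392.9, 61.4]
tcp_rot: [3.137, 0.008, -3.14]
contact_force: [0.4, -0.2, -1.5]
grip_width: 25.9
```

Run:
```python
from wt import *
need((405,392,54),180)
```

```text
t 61.83 pos [407.5 392.9  61.4] rpy [ 179.7    0.5 -179.9] F [ 0.4 -0.2 -1.5] w 25.9
shift [ 0.13 -0.05  0.37] turn [0.07 0.12 0.02]
```

>>> step_arm(moves=[0,0,0.25,0.05,0.1,0,1,0,0,0.1,0,0,0,1,0,0,0.02,0,0,0,1,0,0,0,0,0,0,1])

```text
time: 62.17
tool_pos: [409.0, 393.5, 55.5]
tcp_rot: [3.139, 0.003, -3.141]
contact_force: [0.5, -0.1, -0.0]
grip_width: 25.4
```

>>> step_arm(moves=[0,0,0,0,0,0,0.3,0,0,0,0,0,0,0.15,0,0,0,0,0,0,0.1,0,0,-0.4,0,0,0,0.1,0,0,-0.8,0,0,0,0.1,0,0,-0.9,0,0,0,0.1,0,0,-0.9,0,0,0,0.1,-0.1,-0.3,-0.9,0,0,0,0.1])

```text
time: 62.83
tool_pos: [409.1, 387.0, 136.3]
tcp_rot: [3.141, -0.001, -3.14]
contact_force: [0.5, -0.2, -0.6]
grip_width: 41.2
```

Run:
```python
from wt import *
need((456.9,94.7,150),183.2)
```

```text
t 62.83 pos [409.1 387.  136.3] rpy [ 180.    -0.  -179.9] F [ 0.5 -0.2 -0.6] w 41.2
shift [ -2.36 -14.62  -0.69] turn [ 0.01 -0.01 -0.77]
```

>>> step_arm(moves=[-0.1,-0.8,-0.3,0,0,-0.05,0,-0.15,-0.95,-0.2,0,0,-0.05,0,-0.15,-0.95,0,0,0,-0.05,0,-0.15,-0.95,0,0,0,-0.05,0,-0.15,-0.95,0,0,0,-0.05,0,-0.15,-0.95,0,0,0,-0.05,0,-0.15,-0.95,0,0,0,-0.05,0,-0.15,-0.95,0,0,0,-0.05,0])

```text
time: 63.5
tool_pos: [437.9, 237.4, 158.8]
tcp_rot: [3.131, 0.017, -3.104]
contact_force: [-0.7, -0.6, 0.3]
grip_width: 45.9
```

>>> step_arm(moves=[-0.2,-0.95,0,0,0,-0.05,0,-0.2,-0.95,0,0,0,-0.05,0,-0.2,-0.95,0,0,0,-0.05,0,-0.2,-0.95,0,0,0,-0.05,0,-0.2,-0.95,0,0,0,-0.05,0,-0.1,-0.8,0,0,0,-0.05,0,0,-0.4,0,0,0,0,0,0,0,0,0,0,0,0])

```text
time: 64.17
tool_pos: [467.8, 111.1, 165.0]
tcp_rot: [3.131, 0.026, -3.085]
contact_force: [0.4, 0.4, 0.1]
grip_width: 46.0
```

Run:
```python
from wt import *
need((456.9,94.7,60),183.2)
im=capture("wrist"); cv2.imwrite("pics/w43.png",im[:,:,::-1])
```

```text
t 64.17 pos [467.8 111.1 165. ] rpy [ 179.4    1.5 -176.8] F [0.4 0.4 0.1] w 46.0
shift [ 0.73 -0.84  5.23] turn [0.15 0.38 0.01]
```

Three stamps stand in the basket; the last is at (300,185). Lowering onto it.

>>> step_arm(moves=[0.3,-0.4,0.3,0.1,0.2,0,0,0.2,-0.3,0.6,0.05,0.15,0,0,0.05,-0.05,0.8,0,0,0,0,0,0,0.9,0,0,0,0,0,0,0.8,0,0,0,0,0,0,0.4,0,0,0,0,0,0,0,0,0,0,0])

```text
time: 64.8
tool_pos: [453.9, 97.9, 82.8]
tcp_rot: [-3.141, -0.004, -3.079]
contact_force: [-0.4, 0.9, 0.1]
grip_width: 45.6
```

Run:
```python
from wt import *
need((456.9,94.7,60),183.2)
```

```text
t 64.80 pos [453.9  97.9  82.8] rpy [-179.9   -0.2 -176.4] F [-0.4  0.9  0.1] w 45.6
shift [-0.14 -0.17  1.14] turn [-0.02 -0.05  0.09]
```

>>> step_arm(moves=[-0.12,-0.15,0.5,0,0,0.08,0,0,0,0.5,0,0,0,0,0,0,0.1,0,0,0,0,0,0,0,0,0,0,0])

```text
time: 65.13
tool_pos: [455.6, 95.8, 59.9]
tcp_rot: [-3.14, -0.006, -3.083]
contact_force: [-0.2, -0.2, 0.5]
grip_width: 46.0
```

Run:
```python
from wt import *
need((456.9,94.7,60),183.2)
```

```text
t 65.13 pos [455.6  95.8  59.9] rpy [-179.9   -0.3 -176.6] F [-0.2 -0.2  0.5] w 46.0
shift [-0.06 -0.06 -0.01] turn [-0.02 -0.09  0.04]
```

>>> step_arm(moves=[0,0,0,0,0,0,1,0,0,0,0,0,0,1,0,0,0,0,0,0,1,0,0,0,0,0,0,1,0,0,-0.3,0,0,0,1,0,0,-0.7,0,0,0,1,0,0,-0.9,0,0,0,1,0,0,-0.9,0,0,0,1])

```text
time: 65.8
tool_pos: [454.1, 95.8, 118.1]
tcp_rot: [-3.14, -0.011, -3.082]
contact_force: [0.2, -0.4, -0.6]
grip_width: 25.4
```

Run:
```python
from wt import *
need((405,312,160),180)
```

```text
t 65.80 pos [454.1  95.8 118.1] rpy [-179.9   -0.6 -176.6] F [ 0.2 -0.4 -0.6] w 25.4
shift [ 1.83 10.93 -2.09] turn [-0.03 -0.16  0.86]
```

>>> step_arm(moves=[0.1,0.2,-0.9,0,0,0.1,1,0.15,0.6,-0.9,0,0,0.1,1,0.15,0.9,-0.2,0,0,0.1,1,0.15,0.95,0,0,0,0.1,1,0.15,0.95,0,0,0,0.1,1,0.15,0.95,0,0,0,0.1,1,0.15,0.95,0,0,0,0.1,1,0.15,0.95,0,0,0,0.1,1])

```text
time: 66.47
tool_pos: [429.7, 227.7, 170.7]
tcp_rot: [3.14, 0.003, 3.136]
contact_force: [-0.2, -0.4, -0.7]
grip_width: 25.4
```

>>> step_arm(moves=[0.15,0.95,0,0,0,0.05,1,0.15,0.95,0,0,0,0,1,0.15,0.9,0,0,0,0,1,0.15,0.6,0,0,0,0,1,0.1,0.3,0,0,0,0,1,0,0,0,0,0,0,1,0,0,0,0,0,0,1])

```text
time: 67.05
tool_pos: [413.3, 309.5, 175.1]
tcp_rot: [3.135, 0.005, 3.136]
contact_force: [-0.4, -0.4, -0.8]
grip_width: 25.3
```

Run:
```python
from wt import *
need((405,312,54.5),180)
im=capture("wrist"); cv2.imwrite("pics/w44.png",im[:,:,::-1])
```

```text
t 67.05 pos [413.3 309.5 175.1] rpy [179.6   0.3 179.7] F [-0.4 -0.4 -0.8] w 25.3
shift [0.45 0.08 6.03] turn [ 0.09  0.07 -0.08]
```

>>> step_arm(moves=[0.3,0.1,0.5,0.05,0.05,0,1,0.1,0,0.8,0,0,0,1,0,0,0.9,0,0,0,1,0,0,0.9,0,0,0,1,0,0,0.9,0,0,0,1,0,0,0.6,0,0,0,1,0,0,0,0,0,0,1])

```text
time: 67.68
tool_pos: [404.3, 307.1, 77.6]
tcp_rot: [3.14, 0.001, 3.128]
contact_force: [-0.2, -1.1, -1.6]
grip_width: 25.8
```

Run:
```python
from wt import *
need((405,312,54.5),180)
```

```text
t 67.68 pos [404.3 307.1  77.6] rpy [1.799e+02 1.000e-01 1.792e+02] F [-0.2 -1.1 -1.6] w 25.8
shift [-0.03  0.25  1.16] turn [ 0.02  0.01 -0.19]
```

>>> step_arm(moves=[0,0.2,0.4,0,0,0,1,0,0,0.4,0,0,0,1,0,0,0.2,0,0,0,1,0,0,0.08,0,0,0,1,0,0,0,0,0,0,1])

```text
time: 68.1
tool_pos: [405.1, 310.2, 55.2]
tcp_rot: [3.141, 0.002, 3.127]
contact_force: [0.9, 0.1, -0.0]
grip_width: 25.4
```

Run:
```python
from wt import *
need((405,312,54.5),180)
```

```text
t 68.10 pos [405.1 310.2  55.2] rpy [1.799e+02 1.000e-01 1.791e+02] F [ 0.9  0.1 -0. ] w 25.4
shift [0.   0.09 0.03] turn [ 0.01  0.03 -0.21]
```

>>> step_arm(moves=[0,0,0,0,0,0,0.3,0,0,0,0,0,0,0.15,0,0,0,0,0,0,0.1,0,0,-0.4,0,0,0,0.1,0,0,-0.8,0,0,0,0.1,0,0,-0.9,0,0,0,0.1,0,0,-0.9,0,0,0,0.1,0,-0.3,-0.9,0,0,0,0.1])

```text
time: 68.77
tool_pos: [403.6, 304.2, 136.0]
tcp_rot: [-3.142, -0.001, 3.127]
contact_force: [0.2, 0.5, -0.1]
grip_width: 41.1
```

Run:
```python
from wt import *
need((619.5,-79,100),129.3); rows((619.5,-79,120),129.3,24)
im=capture("scene"); crop(im,420,130,550,250,5,"s45")
im=capture("wrist"); cv2.imwrite("pics/w45.png",im[:,:,::-1])
```

```text
t 68.77 pos [403.6 304.2 136. ] rpy [-1.800e+02 -1.000e-01  1.792e+02] F [ 0.2  0.5 -0.1] w 41.1
shift [-11.07 -19.     1.79] turn [-1.000e-02 -2.000e-02  1.247e+01]
rows n=24 turn/row [-0.   -0.    0.52]
[-0.46, -0.79, 0.03]
[-0.49, -0.77, 0.03]
[-0.52, -0.76, 0.03]
[-0.54, -0.74, 0.03]
[-0.57, -0.72, 0.03]
[-0.6, -0.7, 0.03]
[-0.62, -0.67, 0.03]
[-0.65, -0.65, 0.03]
[-0.67, -0.63, 0.03]
[-0.69, -0.6, 0.03]
[-0.71, -0.58, 0.03]
[-0.73, -0.55, 0.03]
[-0.75, -0.52, 0.03]
[-0.77, -0.5, 0.03]
[-0.79, -0.47, 0.03]
[-0.8, -0.44, 0.03]
[-0.82, -0.41, 0.03]
[-0.83, -0.38, 0.03]
[-0.85, -0.35, 0.03]
[-0.86, -0.32, 0.03]
[-0.87, -0.29, 0.03]
[-0.88, -0.25, 0.03]
[-0.89, -0.22, 0.03]
[-0.9, -0.19, 0.03]
```

All four stamps stand upright in the basket. Now back to the wrench.

>>> step_arm(moves=[-0.4,-0.8,-0.3,0,0,0.5,0,-0.5,-0.8,-0.2,0,0,0.5,0,-0.5,-0.75,0,0,0,0.5,0,-0.55,-0.75,0,0,0,0.5,0,-0.55,-0.7,0,0,0,0.5,0,-0.6,-0.7,0,0,0,0.5,0,-0.6,-0.65,0,0,0,0.5,0,-0.65,-0.65,0,0,0,0.5,0])

```text
time: 69.53
tool_pos: [475.3, 174.9, 147.9]
tcp_rot: [3.136, 0.002, 2.841]
contact_force: [0.4, -0.7, 0.5]
grip_width: 45.9
```

>>> step_arm(moves=[-0.65,-0.65,0,0,0,0.5,0,-0.7,-0.6,0,0,0,0.5,0,-0.7,-0.6,0,0,0,0.5,0,-0.75,-0.55,0,0,0,0.5,0,-0.75,-0.5,0,0,0,0.5,0,-0.75,-0.5,0,0,0,0.5,0,-0.8,-0.45,0,0,0,0.5,0,-0.8,-0.45,0,0,0,0.5,0])

```text
time: 70.2
tool_pos: [548.0, 41.0, 143.7]
tcp_rot: [3.138, -0.004, 2.546]
contact_force: [-0.2, -0.1, 0.2]
grip_width: 46.1
```

Run:
```python
from wt import *
need((619.5,-79,120),129.3); rows((619.5,-79,120),129.3,8)
```

```text
t 70.20 pos [548.   41.  143.7] rpy [179.8  -0.2 145.9] F [-0.2 -0.1  0.2] w 46.1
shift [-6.33 -2.97  1.15] turn [ 0.04 -0.07  4.14]
rows n=8 turn/row [ 0.01 -0.01  0.52]
[-0.79, -0.37, 0.14]
[-0.8, -0.34, 0.14]
[-0.82, -0.31, 0.14]
[-0.83, -0.28, 0.15]
[-0.84, -0.25, 0.15]
[-0.84, -0.22, 0.15]
[-0.85, -0.19, 0.15]
[-0.86, -0.16, 0.15]
```

>>> step_arm(moves=[-0.8,-0.35,0.1,0,0,0.5,0,-0.8,-0.35,0.1,0,0,0.5,0,-0.8,-0.3,0.1,0,0,0.5,0,-0.8,-0.3,0.15,0,0,0.5,0,-0.85,-0.25,0.15,0,0,0.5,0,-0.7,-0.2,0.15,0,0,0.5,0,-0.4,-0.1,0.1,0,0,0.5,0,0,0,0,0,0,0,0])

```text
time: 70.87
tool_pos: [607.0, -62.8, 121.2]
tcp_rot: [3.142, -0.008, 2.279]
contact_force: [0.1, 0.2, -0.1]
grip_width: 46.1
```

Run:
```python
from wt import *
need((619.5,-79,60),129.3)
im=capture("wrist"); cv2.imwrite("pics/w46.png",im[:,:,::-1])
```

```text
t 70.87 pos [607.  -62.8 121.2] rpy [180.   -0.4 130.6] F [ 0.1  0.2 -0.1] w 46.1
shift [-1.05 -0.05  3.05] turn [-0.   -0.11  0.31]
```

>>> step_arm(moves=[-0.4,0,0.4,0,-0.05,0.15,0,-0.4,0,0.7,0,-0.05,0.15,0,-0.15,-0.05,0.8,0,0,0,0,0,0,0.7,0,0,0,0,0,0,0.4,0,0,0,0,0,0,0,0,0,0,0])

```text
time: 71.42
tool_pos: [619.0, -77.0, 55.2]
tcp_rot: [3.142, -0.001, 2.261]
contact_force: [-0.5, -0.6, 0.2]
grip_width: 45.6
```

Run:
```python
from wt import *
need((619.5,-79,31.2),129.3)
im=capture("wrist"); cv2.imwrite("pics/w47.png",im[:,:,::-1])
```

```text
t 71.42 pos [619.  -77.   55.2] rpy [180.   -0.  129.5] F [-0.5 -0.6  0.2] w 45.6
shift [-0.09 -0.04  1.2 ] turn [ 0.   -0.01  0.05]
```

>>> step_arm(moves=[-0.08,-0.08,0.4,0,0,0,0,0,0,0.4,0,0,0,0,0,0,0.2,0,0,0,0,0,0,0.05,0,0,0,0,0,0,0,0,0,0,0])

```text
time: 71.88
tool_pos: [620.1, -79.2, 34.3]
tcp_rot: [3.14, 0.002, 2.262]
contact_force: [0.4, -0.3, -0.2]
grip_width: 45.8
```

Run:
```python
from wt import *
need((619.5,-79,31.2),129.3)
```

```text
t 71.88 pos [620.1 -79.2  34.3] rpy [1.799e+02 1.000e-01 1.296e+02] F [ 0.4 -0.3 -0.2] w 45.8
shift [ 0.03 -0.02  0.15] turn [0.03 0.03 0.07]
```

>>> step_arm(moves=[0,0,0.14,0,0,0,0,0,0,0,0,0,0,1,0,0,0,0,0,0,1,0,0,0,0,0,0,1,0,0,0,0,0,0,1,0,0,0,0,0,0,1])

```text
time: 72.38
tool_pos: [620.8, -79.4, 32.5]
tcp_rot: [3.138, 0.004, 2.262]
contact_force: [0.4, 0.5, -1.2]
grip_width: 23.4
```

>>> step_arm(moves=[0,0,-0.1,0,0,0,1,0,0,-0.2,0,0,0,1,0,0,-0.3,0,0,0,1,0,0,-0.4,0,0,0,1,0,0,-0.5,0,0,0,1,0,0,-0.5,0,0,0,1,0,0,-0.4,0,0,0,1,0,0,0,0,0,0,1])

```text
time: 73.05
tool_pos: [619.8, -78.9, 84.2]
tcp_rot: [3.14, 0.002, 2.262]
contact_force: [0.1, 0.4, -4.8]
grip_width: 23.3
```

Run:
```python
from wt import *
need((546,-315.7,110),-15.4); need((546,-315.7,110),164.6)
im=capture("wrist"); cv2.imwrite("pics/w48.png",im[:,:,::-1])
```

```text
t 73.05 pos [619.8 -78.9  84.2] rpy [1.799e+02 1.000e-01 1.296e+02] F [ 0.1  0.4 -4.8] w 23.3
shift [ -6.77 -10.39  -1.29] turn [ 5.000e-02 -2.000e-02  3.625e+01]
t 73.05 pos [619.8 -78.9  84.2] rpy [1.799e+02 1.000e-01 1.296e+02] F [ 0.1  0.4 -4.8] w 23.3
shift [ -6.77 -10.39  -1.29] turn [ 0.02  0.04 -8.75]
```

Run:
```python
from wt import *
rows((546,-315.7,110),-15.4,40)
```

```text
rows n=40 turn/row [ 0.   -0.    0.91]
[-0.17, -0.26, -0.03]
[-0.19, -0.25, -0.03]
[-0.2, -0.24, -0.03]
[-0.22, -0.22, -0.03]
[-0.23, -0.21, -0.03]
[-0.24, -0.19, -0.03]
[-0.25, -0.18, -0.03]
[-0.26, -0.16, -0.03]
[-0.27, -0.14, -0.03]
[-0.28, -0.13, -0.03]
[-0.29, -0.11, -0.03]
[-0.3, -0.09, -0.03]
[-0.3, -0.07, -0.03]
[-0.31, -0.05, -0.03]
[-0.31, -0.03, -0.03]
[-0.31, -0.01, -0.03]
[-0.31, 0.01, -0.03]
[-0.31, 0.03, -0.03]
[-0.31, 0.05, -0.03]
[-0.3, 0.06, -0.03]
[-0.3, 0.08, -0.03]
[-0.29, 0.1, -0.03]
[-0.29, 0.12, -0.03]
[-0.28, 0.14, -0.03]
[-0.27, 0.16, -0.03]
[-0.26, 0.17, -0.03]
[-0.25, 0.19, -0.03]
[-0.23, 0.2, -0.03]
[-0.22, 0.22, -0.03]
[-0.21, 0.23, -0.03]
[-0.19, 0.24, -0.03]
[-0.18, 0.26, -0.03]
[-0.16, 0.27, -0.03]
[-0.14, 0.28, -0.03]
[-0.12, 0.28, -0.03]
[-0.11, 0.29, -0.03]
[-0.09, 0.3, -0.03]
[-0.07, 0.3, -0.03]
[-0.05, 0.31, -0.03]
[-0.03, 0.31, -0.03]
```

>>> step_arm(moves=[-0.1,-0.15,-0.2,0,0,0.3,1,-0.15,-0.25,-0.2,0,0,0.6,1,-0.2,-0.25,-0.2,0,0,0.8,1,-0.2,-0.25,-0.2,0,0,0.9,1,-0.2,-0.2,-0.1,0,0,0.9,1,-0.25,-0.2,0,0,0,0.9,1,-0.25,-0.2,0,0,0,0.9,1,-0.25,-0.2,0,0,0,0.9,1])

```text
time: 73.77
tool_pos: [601.9, -125.5, 101.4]
tcp_rot: [-3.138, -0.001, 1.805]
contact_force: [0.3, -1.0, -3.9]
grip_width: 23.4
```

>>> step_arm(moves=[-0.25,-0.15,0,0,0,0.9,1,-0.3,-0.15,0,0,0,0.9,1,-0.3,-0.1,0,0,0,0.9,1,-0.3,-0.1,0,0,0,0.9,1,-0.3,-0.1,0,0,0,0.9,1,-0.3,-0.05,0,0,0,0.9,1,-0.3,-0.05,0,0,0,0.9,1,-0.3,0,0,0,0,0.9,1])

```text
time: 74.43
tool_pos: [582.4, -177.1, 99.2]
tcp_rot: [-3.128, 0.002, 1.267]
contact_force: [-0.8, 0.6, -4.1]
grip_width: 24.0
```

>>> step_arm(moves=[-0.3,0,0,0,0,0.9,1,-0.3,0.05,0,0,0,0.9,1,-0.3,0.05,0,0,0,0.9,1,-0.3,0.1,0,0,0,0.9,1,-0.3,0.1,0,0,0,0.9,1,-0.3,0.1,0,0,0,0.9,1,-0.3,0.15,0,0,0,0.9,1,-0.25,0.15,0,0,0,0.9,1])

```text
time: 75.1
tool_pos: [564.5, -228.7, 96.7]
tcp_rot: [-3.121, 0.014, 0.729]
contact_force: [-0.7, 0.4, -4.0]
grip_width: 23.6
```

Run:
```python
from wt import *
need((546,-315.7,110),-15.4); rows((546,-315.7,110),-15.4,16)
im=capture("wrist"); cv2.imwrite("pics/w49.png",im[:,:,::-1])
```

```text
t 75.10 pos [ 564.5 -228.7   96.7] rpy [-178.8    0.8   41.8] F [-0.7  0.4 -4. ] w 23.6
shift [-3.6   2.62 -0.67] turn [-0.17  0.34 14.29]
rows n=16 turn/row [-0.01  0.02  0.89]
[-0.22, 0.16, -0.04]
[-0.21, 0.18, -0.04]
[-0.2, 0.19, -0.04]
[-0.19, 0.2, -0.04]
[-0.18, 0.21, -0.04]
[-0.16, 0.22, -0.04]
[-0.15, 0.23, -0.04]
[-0.13, 0.24, -0.04]
[-0.12, 0.25, -0.04]
[-0.1, 0.26, -0.04]
[-0.09, 0.26, -0.04]
[-0.07, 0.27, -0.04]
[-0.05, 0.27, -0.04]
[-0.04, 0.28, -0.04]
[-0.02, 0.28, -0.04]
[-0.0, 0.28, -0.04]
```

>>> step_arm(moves=[-0.2,0.15,-0.05,0,0.02,0.9,1,-0.2,0.2,-0.05,0,0.02,0.9,1,-0.2,0.2,-0.05,0,0.02,0.9,1,-0.2,0.2,-0.05,0,0.02,0.9,1,-0.2,0.2,-0.05,0,0.02,0.9,1,-0.15,0.2,-0.05,0,0.02,0.9,1,-0.15,0.25,-0.05,0,0.02,0.9,1,-0.15,0.25,-0.05,0,0.02,0.9,1])

```text
time: 75.82
tool_pos: [550.2, -272.7, 102.0]
tcp_rot: [-3.121, 0.02, 0.205]
contact_force: [-0.5, -0.1, -4.1]
grip_width: 23.6
```

>>> step_arm(moves=[-0.1,0.25,-0.05,0,0.02,0.9,1,-0.1,0.25,-0.05,0,0.02,0.9,1,-0.1,0.25,-0.05,0,0,0.9,1,-0.05,0.25,-0.05,0,0,0.9,1,-0.05,0.25,-0.05,0,0,0.9,1,0,0.25,-0.05,0,0,0.8,1,0,0.2,0,0,0,0.6,1,0,0.1,0,0,0,0.3,1])

```text
time: 76.48
tool_pos: [538.1, -309.7, 105.4]
tcp_rot: [-3.127, 0.035, -0.247]
contact_force: [0.6, -0.1, -4.6]
grip_width: 23.5
```

>>> step_arm(moves=[0,0,0,0,0,0,1,0,0,0,0,0,0,1])

```text
time: 76.65
tool_pos: [537.4, -309.6, 104.9]
tcp_rot: [-3.126, 0.037, -0.246]
contact_force: [-0.9, 0.4, -4.5]
grip_width: 23.8
```

Run:
```python
from wt import *
need((546,-315.7,12),-15.4)
im=capture("wrist"); cv2.imwrite("pics/w50.png",im[:,:,::-1])
im=capture("scene"); crop(im,180,120,340,270,4.5,"s50")
```

```text
t 76.65 pos [ 537.4 -309.6  104.9] rpy [-179.1    2.1  -14.1] F [-0.9  0.4 -4.5] w 23.8
shift [0.66 0.26 4.62] turn [-0.21  0.53  0.32]
```

>>> step_arm(moves=[0.3,0.1,0.2,-0.1,0.2,0.15,1,0.3,0.1,0.4,-0.1,0.2,0.15,1,0.2,0.05,0.6,0,0.1,0,1,0,0,0.7,0,0,0,1,0,0,0.7,0,0,0,1,0,0,0.5,0,0,0,1,0,0,0.2,0,0,0,1,0,0,0,0,0,0,1])

```text
time: 77.42
tool_pos: [555.3, -318.0, 35.2]
tcp_rot: [3.139, -0.007, -0.265]
contact_force: [0.3, -0.1, -3.4]
grip_width: 23.6
```

Run:
```python
from wt import *
need((549,-317,12),-15.4)
im=capture("wrist"); cv2.imwrite("pics/w51.png",im[:,:,::-1])
```

```text
t 77.42 pos [ 555.3 -318.    35.2] rpy [179.9  -0.4 -15.2] F [ 0.3 -0.1 -3.4] w 23.6
shift [-0.32  0.03  1.16] turn [ 0.03 -0.1   0.06]
```

>>> step_arm(moves=[-0.2,0,0.4,0,-0.1,0,1,0,0,0.4,0,0,0,1,0,0,0.2,0,0,0,1,0,0,0.1,0,0,0,1,0,0,0,0,0,0,1])

```text
time: 77.88
tool_pos: [553.0, -318.5, 15.2]
tcp_rot: [3.137, -0.006, -0.265]
contact_force: [-1.3, 0.9, -0.7]
grip_width: 23.8
```

Run:
```python
from wt import *
need((549,-317,10.5),-15.4)
```

```text
t 77.88 pos [ 553.  -318.5   15.2] rpy [179.7  -0.3 -15.2] F [-1.3  0.9 -0.7] w 23.8
shift [-0.21 -0.02  0.23] turn [ 0.07 -0.08  0.05]
```

>>> step_arm(moves=[0,0,0.12,0.05,-0.08,0,1,0,0,0.08,0,0,0,1,0,0,0,0,0,0,1])

```text
time: 78.13
tool_pos: [553.6, -318.8, 12.1]
tcp_rot: [3.14, -0.001, -0.265]
contact_force: [-1.9, 1.1, -0.2]
grip_width: 23.5
```

>>> step_arm(moves=[0,0,0,0,0,0,0.3,0,0,0,0,0,0,0.2,0,0,0,0,0,0,0.15,0,0,-0.3,0,0,0,0.15,0,0,-0.6,0,0,0,0.15,0,0,-0.9,0,0,0,0.15,0,0,-0.9,0,0,0,0.15,0,0,-0.9,0,0,0,0.15])

```text
time: 78.8
tool_pos: [553.6, -318.6, 87.6]
tcp_rot: [3.14, -0.001, -0.265]
contact_force: [0.2, -0.2, -0.2]
grip_width: 39.0
```

>>> step_arm(moves=[0,0,-0.9,0,0,0,0.15,0,0,-0.9,0,0,0,0,-0.6,-0.6,-0.9,0,0,0,0,-0.8,-0.8,-0.3,0,0,0,0,-0.8,-0.8,0,0,0,0,0,-0.8,-0.8,0,0,0,0,0,-0.8,-0.8,0,0,0,0,0,-0.6,-0.8,0,0,0,0,0])

```text
time: 79.47
tool_pos: [495.5, -209.1, 166.1]
tcp_rot: [3.131, -0.027, -0.269]
contact_force: [0.6, 0.1, -0.3]
grip_width: 46.2
```

Run:
```python
from wt import *
need((420,-100,220),-15.4)
im=capture("scene"); cv2.imwrite("pics/s52.png",im[:,:,::-1])
im=capture("top"); cv2.imwrite("pics/t52.png",im[:,:,::-1])
```

```text
t 79.47 pos [ 495.5 -209.1  166.1] rpy [179.4  -1.5 -15.4] F [ 0.6  0.1 -0.3] w 46.2
shift [-5.02 -4.23 -2.87] turn [ 0.15 -0.38 -0.01]
```

Run:
```python
from plant import *
import cv2
im=cv2.cvtColor(capture("top"),cv2.COLOR_RGB2BGR); s=cv2.cvtColor(capture("scene"),cv2.COLOR_RGB2BGR)
cv2.imwrite("pics/t60.png",im)
cv2.imwrite("pics/s60.png",cv2.resize(s[140:340,120:440],None,fx=2.5,fy=2.5,interpolation=cv2.INTER_CUBIC))
print(get_obs()['time'],get_obs()['contact_force'])
```

```text
79.6667 [ 0.66385966 -0.58079595 -0.25544233]
```

View pics/t60.png

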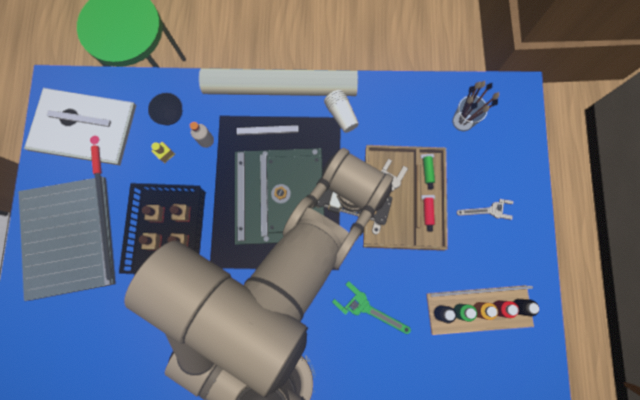

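View pics/s60.png

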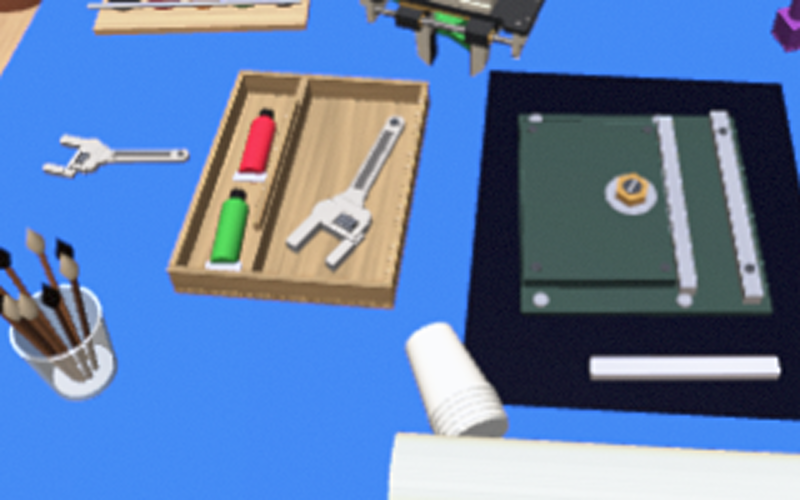

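The top picture shows four stamps upright in the basket (about px 150–180, 212–240). In the scene crop the wrench lies flat in the large compartment (crop px 345,205) and the clamp is empty and open. A white cup stack lies by the clamp, so I'll check against the first pictures that it lay there from the start.

```bash
ls -tr pics | head -8
python3 - <<'E'
import cv2,glob,os
f=sorted(glob.glob('pics/*.png'),key=os.path.getmtime)
a=[x for x in f if cv2.imread(x).shape[:2]==(400,640)][:2]
print(a)
cv2.imwrite('pics/cmp60.png',cv2.resize(cv2.vconcat([cv2.imread(x) for x in a]),(480,600)))
E
```

```text
scene0.png
top0.png
wrist0.png
t_clamp.png
t_cad.png
t_bas.png
s_clamp.png
s_cad.png
['pics/scene0.png', 'pics/top0.png']
```

View pics/cmp60.png

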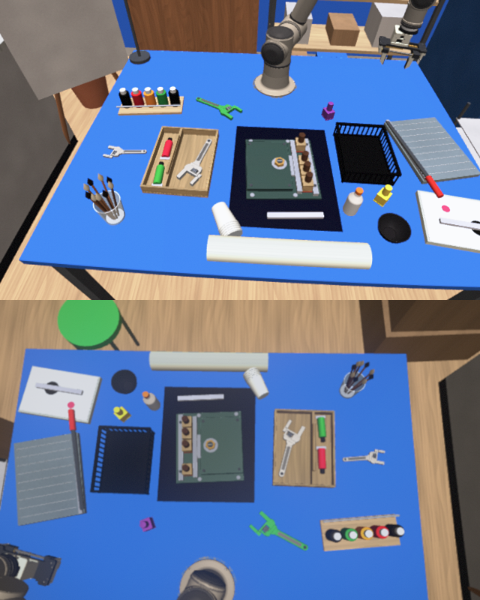

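The cup stack lay there in the first pictures too, and everything else matches the start. Handing in.

```bash
python3 -c "from plant import *; print(close_job())"
```

```text
the job is handed in; nothing more can be done
None
```

The job is done and handed in at about 80 s of the 210 s allowed. I fitted the chromed wrench over the nut, rolled its worm until it stalled, and turned the nut anticlockwise to its open stop. I then put all four stamps (one of the five slots was empty at the start) into the black basket and laid the wrench back in its compartment.

**Last checks**
- All four stamps stand upright in the basket, and the clamp is empty with its jaw bar open.
- The wrench lies flat in the large compartment, and the tool is clear of everything.
- The look-alikes, paint tubes, paperweight, glue and cups are where the first pictures show them.

**What did not go cleanly**
- **Grip slackened:** this happened once while carrying the wrench. It dropped onto the clamp housing and table, and I regrasped it before fitting it.
- **Past the stop:** I pushed the wrench about 8° beyond the nut's stop before backing off. The push was elastic.
- **Nut angle:** I measured about 62.8° ± 1° from the images, against 63.0° for the stop. There was no direct joint reading to confirm it.
- **Basket:** it was knocked aside during the run, so I placed the stamps where it then stood.

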